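# Stow the jar under the trolley's upper tier

### The arm

A 6-joint arm with a two-finger parallel gripper is mounted at the origin on the work surface. World frame = base frame: x ahead of the robot, y to its left, z up, the work surface at z = 0. Lengths are in m, angles in rad, forces in N, time in s.
With the tool pointing down it reaches from about 0.35 to 0.775 m from the base axis. Payload 5.5 kg.
Tool frame: the origin (TCP) lies midway between the tips of the shut fingers; the grasp point (between the pads) lies 19 mm behind it (r.hold_point_z is the x of the grasp point in the tool frame, in m); x points along the fingers, y is the direction in which the jaws open and shut, and the axes are right-handed (so a half turn about x gives the same grasp; the last joint's range is limited). The gripper opens to 85 mm and grips with 20 to 120 N. Pads are 22 mm wide; open, the fingers measure 114 mm over their backs; the gripper's body (76 mm by 85 mm) begins 54 mm behind the grasp point. The pads swing forward as they close: fully open they stand 13 mm farther back than shut.
Start: joints at [1.135, 0.313, 0.046, 1.304, 0, 1.431], TCP at [0.168, 0.55, 0.231] pointing down, gripper open.
Joint ranges: [-2.76, 2.76], [-0.86, 1.69], [-1.03, 1.26], [-2.2, 2.34], [-1.47, 1.5], [-3.14, 3.14]. Speed limits (rad/s): [2.57, 2.57, 3.14, 3.14, 3.14, 3.14].

### API

Orientations are given as a rotation vector (axis times angle).
In Python, from cell import r gives the robot as it stands.
- The arm moves only by the tool arm_command, never from a script. Its argument "plan" is a list of rows, each an object with "jaw": the gripper's target within -1 to 1 (fully open at 1, half-way at 0, shut at -1); "xyz": the shift along the tool's x, y, z in m, a list of three; "twist": the turn about the tool's x in rad. A call has 1 to 8 rows; each row shifts and turns the commanded pose from where the row before left it, along the tool's axes as they then stand; what a row does not reach is not made up. A row lasts 1/8 s, in which the tool goes at most 62.5 mm and 10.7 degrees, less where a joint would pass 70% of its speed; a pose out of reach is approached as far as the arm can. A call is refused whole if a number of a shift passes 0.0625 or a number of a turn 0.188, either way. A call with a gripper value outside its range is refused whole. The fingers move at their own pace and stop on an object; "grip_force" is the grip in N (left out, the last holds). Time passes only in rows, so rows that do not move let the fingers close. It gives the time, the measured TCP pose, the force and the opening at its end, in the units of the state.
- r.state(): the state, without advancing time (a new reading comes with each control period).
- r.grab_frame(name): name is "side" or "top"; returns a dict with "pixels" (400x640x3 uint8, blue, green, red), "intrinsics" (3x3 intrinsics, pixels), "extrinsics" (4x4, takes a point from camera to world coordinates). Camera axes: x right, y down, z forward; pixel columns grow to the right and rows downward; lengths in m; the calibration is good to about 2 mm. A picture is of the moment at which its call begins. There is no depth.
- r.hand_in(): hands the job in, once; it reports no verdict.
The state is a dict: "t": time; "joint_pos": joint angles; "qvel": joint speeds; "effort": joint torques, N m; "tool_pos": TCP position; "tcp_rot": TCP orientation; "wrist_force": force on the tool from outside, world axes, zero at the start; "moment": the same for the moment, N m; "grip_width": finger opening in m.
Only numpy, scipy, OpenCV 4.12 (cv2) and the standard library are available. Lean on these libraries where they do the work, as an engineer would, in place of code of your own. Each camera call takes 0.05 s, during which the arm holds its last target.

### The job

Get the trolley ready to roll: stand the small screw-capped jar upright in the pocket of the wooden sliding holder while the holder is still pulled out, and let go of it. Then slide the holder by its upright fin along its tapered dovetail way, in under the wire tier, until it wedges tight, pushing it firmly home. Leave everything else standing where it is.

Things in the scene. Friction and masses are not known exactly. Their poses are not given: they have to be found in the camera images.
- jar: Small white plastic jar with black screw cap, loose, upright on the deck (z = 0) left of the holder, nearer or farther than the big one: 48 mm diameter up to height 50 mm, then narrowing to a 43 mm cap, 80 mm tall, 0.12 to 0.26 kg. Origin: centre of its underside; z up. The similar jar 68 mm wide and 125 mm tall is not the one.
- holder: Loose wooden sliding holder, about 0.35 kg. Dovetailed foot 130 mm long (x -65 to +65), 14 mm thick, tapered 5 degrees per side: 95 mm wide at the tail (-x), 73 mm at the nose (+x); flanks lean in 30 degrees, widest at the bottom. Carries a pocket ring and a fin. Origin: centre of the foot's underside, which slides on the bed; x points inwards under the tier; z up.
- pocket (a point): Centre of the floor of the holder's pocket, a wooden ring 61 mm outside, 54 mm inside diameter, walls 22 mm high above this floor. It lies 13 mm ahead (+x) of the holder's origin and 14 mm above it. A seated jar has its underside on this floor.
- fin (a point): Grip point on the holder's upright fin, a wooden plate 14 mm thick (holder y), 22 mm long (x), 42 mm high above the foot's top face. The point is on its centre plane, 45 mm behind (-x) the holder's origin, 25 mm above the foot's top, 17 mm below the fin's top. 16 mm free between fin and pocket ring.
- way: Fixed metal way: flat bed 12 mm thick, 150 mm wide, from x = -240 to +75 mm, with two undercut rails, 11 mm high, from x = -115 to +68 mm, converging 5 degrees per side towards +x. x points inwards under the tier (the robot's right, roughly world -y), the direction to push; origin at deck height, z up. At the start the holder is 115 to 145 mm out, nose between the rails, slightly askew and with free play.
- home (a point): Point on the bed, on the way's x axis above its origin (z = 12 mm), where the holder's origin lies when it is wedged (up to about 4 mm either way along x), its x axis parallel to the way's. Before that it slides with 1 to 2 N of drag; there it stops on both rails: push on with about 15 N and it stays.
- rack: Fixed upper tier: wire deck, rack x -100 to +100 mm, rack y -165 to +165 mm, underside at z = 215 mm, on four corner legs. Origin: on the trolley deck under its centre; x as way x. Its front edge (x = -100) is 5 mm in front of the fin once home, so a hand on the fin must lean 25 to 45 degrees, upper end to way -x. With the holder out, the pocket is 50+ mm in front, open above.
- bigjar: Bystander: white plastic jar with black cap, 68 mm wide, 125 mm tall, upright on the deck beside the small jar. Origin: centre of its underside.
- funnel: Bystander: grey funnel, mouth down on the deck, 84 mm wide, 75 mm tall. Origin: centre of its underside.
- spoon: Bystander: steel spoon lying on the deck. Origin: about its middle, on the deck.
- saucer: Bystander: white saucer, 110 mm wide, 16 mm tall, on the deck. Origin: centre of its underside.
- mokapot: Bystander: round aluminium moka pot, 90 mm wide, 171 mm tall, standing on the upper tier. Origin: centre of its underside.
- mug: Bystander: red mug, 80 mm wide, 90 mm tall, on the upper tier. Origin: centre of its underside.
- sugartin: Bystander: round steel sugar tin, 76 mm wide, 114 mm tall, on the upper tier. Origin: centre of its underside.
Things that resemble listed ones, but are neither listed nor needed, are in the scene too. What is shaped like the jar but blue is not meant. Of the things that look like the holder, the middle-sized one is meant.

How it is judged:
On the way, in this order (a step that is already met when the one before it is completed fails the run):
1. the jar stands upright in the pocket, let go, with the holder still out (horizontal distance between jar and pocket below 0.007 m and z of jar in the frame of holder between 0.009 and 0.019 m and angle between jar's own z axis and vertical below 0.12 rad and contact force between the fingers and jar below 0.3 N and x of holder in the frame of way below -0.06 m), for 0.2 s.
2. the holder is pushed home along its way and wedged: firm pressure between holder and rails (x of holder in the frame of way above -0.004 m and contact force between holder and way above 12 N), for 0.05 s.
At the end, for the whole second after the job is handed in: Holder wedged home: origin -4 to +10 mm from the way's along x, 4 mm across, axes within 0.04 rad, flat on the bed (0.04 rad, under 15 mm above the way's origin); jar upright (0.12 rad) on the pocket floor (9 to 19 mm above holder origin), within 7 mm of its centre; both at rest (horizontal distance between jar and pocket below 0.007 m and z of jar in the frame of holder between 0.009 and 0.019 m and angle between jar's own z axis and vertical below 0.12 rad and x of holder in the frame of way between -0.004 and 0.01 m and y of holder in the frame of way between -0.004 and 0.004 m and angle between the x axis of holder and the x axis of way, either way round below 0.04 rad and angle between holder's own z axis and vertical below 0.04 rad and z of holder in the frame of way below 0.015 m and linear speed of holder below 0.01 m/s and linear speed of jar below 0.02 m/s); the robot touches nothing.
It fails at once if another thing on the trolley is shifted by more than 30 mm (distance of any of bigjar, funnel, spoon, saucer, mokapot, mug, sugartin from where it was at the start of the episode above 0.03 m).
It fails at once if the small jar is tipped over (past 1 rad) (angle between jar's own z axis and vertical above 1 rad).
It also fails if it takes over 54 s, if anything falls off the work surface, if the arm or the gripper's body presses on something with over 40 N, if the wrist force passes 120 N, or if a joint passes its speed limit or range.

## Working session

There is one attempt and no reset: what is moved stays moved. The work goes in short steps, Python scripts to look and compute and a tool call to move; the robot and the scene stay as the last step left them, time stands still between calls to the robot, and variables do not carry over. Pictures are saved under pics/ and viewed, and the job is handed in when it is done.

Besides the shell and the picture viewer there is one more tool, called after ">>>" as a command line: name --argument value ..., lists and objects as JSON in quotes. arm_command: Moves the arm, as the interface text tells. Its arguments: {"type":"object","properties":{"plan":{"type":"array"},"grip_force":{"type":"number"}},"required":["plan"]}

```bash
mkdir -p pics; ls; python3 - <<'E'
from cell import r
import cv2,numpy as np
for n in("side","top"):
    f=r.grab_frame(n); cv2.imwrite(f"pics/{n}0.png",f["pixels"]); np.savez(f"{n}0.npz",**f)
    print(n,np.round(f["intrinsics"],1).tolist(),np.round(f["extrinsics"],3).tolist())
print(r.state(), r.hold_point_z)
E
```

```text
pics
side [[427.4, 0.0, 322.2], [0.0, 427.4, 205.9], [0.0, 0.0, 1.0]] [[-0.573, -0.78, 0.251, 0.153], [-0.819, 0.549, -0.166, 0.27], [-0.008, -0.301, -0.954, 1.314], [0.0, 0.0, 0.0, 1.0]]
top [[517.2, 0.0, 318.3], [0.0, 517.2, 199.3], [0.0, 0.0, 1.0]] [[0.002, -0.986, 0.164, 0.249], [-1.0, 0.0, 0.014, 0.044], [-0.014, -0.164, -0.986, 1.497], [0.0, 0.0, 0.0, 1.0]]
{'t': 0.1, 'joint_pos': array([1.13540765e+00, 3.13927574e-01, 4.50780436e-02, 1.30361147e+00,
       3.00331508e-06, 1.43120063e+00]), 'qvel': array([ 0.00111425,  0.00036175,  0.00348879,  0.00044125, -0.00075121,
       -0.00028302]), 'effort': array([ 4.46224542e-03, -4.81725633e+01,  2.99243599e+01,  1.27275393e-02,
       -5.23261417e-05,  3.98454347e-06]), 'tool_pos': array([0.16741867, 0.54959901, 0.23049081]), 'tcp_rot': array([ 0.23092035,  1.5587747 , -0.23343423]), 'wrist_force': array([-1.02450055,  0.77267743,  0.8842768 ]), 'moment': array([-0.04726584, -0.01464903, -0.04256094]), 'grip_width': 0.08539642698167288} -0.0187
```

View pics/side0.png

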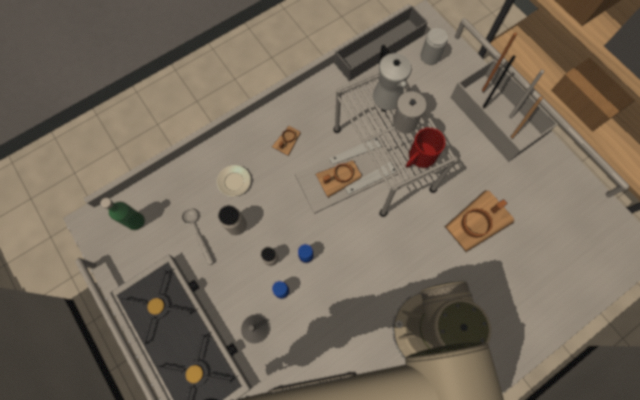

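View pics/top0.png

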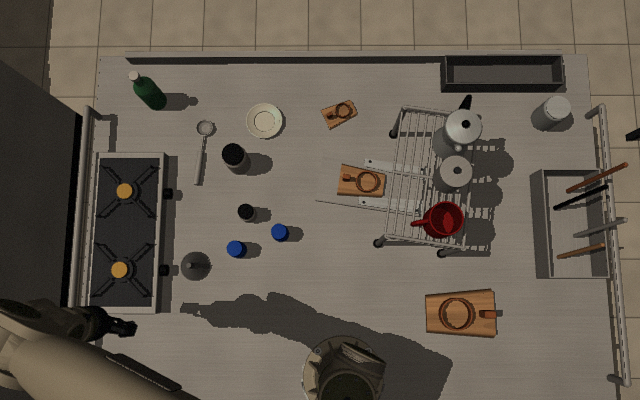

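Pictures: the holder look-alikes in the top view are at (339,115) small, (362,182) middle-sized and on the bed, and (461,313) large. The middle one fits. The jars are at (247,212) small black cap, (235,156) big and (280,232)/(236,248) blue. The small black-capped one fits. I'll confirm both in enlarged crops.

```bash
python3 - <<'E'
import cv2,numpy as np
a=cv2.imread("pics/top0.png");b=cv2.imread("pics/side0.png")
c1=cv2.resize(a[130:262,215:455],None,fx=3.3,fy=3.3,interpolation=cv2.INTER_CUBIC)
cv2.imwrite("pics/top0c.png",cv2.convertScaleAbs(c1,alpha=1.3))
c2=cv2.resize(b[135:315,215:435],None,fx=3.3,fy=3.3,interpolation=cv2.INTER_CUBIC)
cv2.imwrite("pics/side0c.png",cv2.convertScaleAbs(c2,alpha=1.3))
E
```

```text
(no output)
```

View pics/top0c.png

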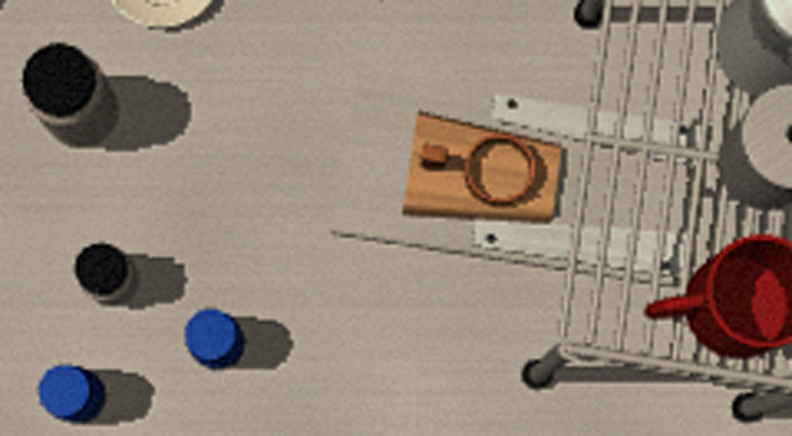

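View pics/side0c.png

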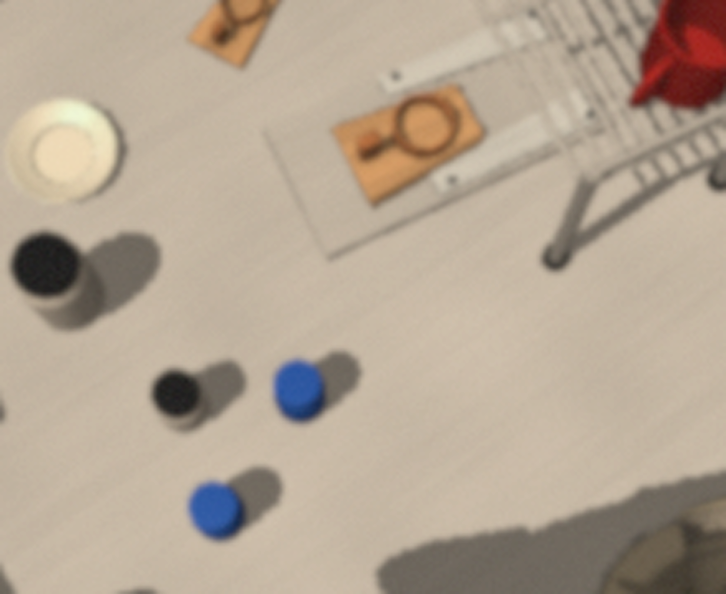

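The crops confirm it. The middle holder sits on the bed with its nose between the light rails, ring at about top (367,182) and fin at about (346,177). The small black-capped jar at (246,212) is the target. Next I'll measure both.

```bash
cat > h.py <<'E'
import cv2,numpy as np
def load(n,k=0):
    d=np.load(f"{n}{k}.npz"); return d["pixels"],d["intrinsics"],d["extrinsics"]
def cast(px,K,E,z):
    px=np.atleast_2d(px).astype(float)
    d=np.c_[(px-K[:2,2])/[K[0,0],K[1,1]],np.ones(len(px))]@E[:3,:3].T
    o=E[:3,3]; return o+d*((z-o[2])/d[:,2])[:,None]
def proj(P,K,E):
    P=np.atleast_2d(P); c=(P-E[:3,3])@E[:3,:3]; q=c@K.T; return q[:,:2]/q[:,2:]
E
python3 - <<'E'
from h import *
boxes={"top":dict(jar=(232,198,262,226),hold=(325,155,395,210),big=(215,138,260,178)),"side":dict(jar=(255,240,283,270),hold=(305,150,372,205),big=(210,200,250,238))}
for n in("top","side"):
    im,K,E=load(n); hsv=cv2.cvtColor(im,cv2.COLOR_BGR2HSV)
    for k,z in(("jar",.08),("big",.125)):
        x0,y0,x1,y1=boxes[n][k]; m=(hsv[y0:y1,x0:x1,2]<45).astype(np.uint8)
        nn,l,s,c=cv2.connectedComponentsWithStats(m); i=1+np.argmax(s[1:,4])
        p=c[i]+[x0,y0]; cnt=cv2.findContours((l==i).astype(np.uint8),0,1)[0][0]+[x0,y0]
        w=cast(cnt[:,0],K,E,z)
        print(n,k,p,s[i],cast(p,K,E,z).round(4),"diam",np.ptp(w[:,:2],axis=0).round(3))
    x0,y0,x1,y1=boxes[n]["hold"]; h=hsv[y0:y1,x0:x1]
    m=((h[...,1]>75)&(h[...,0]<25)).astype(np.uint8)
    nn,l,s,c=cv2.connectedComponentsWithStats(m); i=1+np.argmax(s[1:,4])
    cnt=cv2.findContours((l==i).astype(np.uint8),0,1)[0][0]+[x0,y0]
    q=cv2.approxPolyDP(cv2.convexHull(cnt),4,True)[:,0]
    print(n,"holder",s[i],q.tolist()); print(cast(q,K,E,.026).round(4).tolist())
    print("H sat",np.percentile(h[...,1],[10,50,90]))
E
```

```text
top jar [246.67521368 211.98290598] [  6   6  19  18 234] [[0.45   0.2629 0.08  ]] diam [0.048 0.051]
top big [232.67282322 153.96833773] [  7   5  23  23 379] [[0.6039 0.2984 0.125 ]] diam [0.062 0.061]
top holder [  12    9   48   33 1245] [[341, 165], [384, 174], [381, 196], [337, 194]]
[[0.5959, -0.0008, 0.026], [0.569, -0.1254, 0.026], [0.5042, -0.1155, 0.026], [0.5101, 0.0112, 0.026]]
H sat [ 30.  42. 147.]
side jar [268.21186441 253.95762712] [  7   9  13  11 118] [[0.4479 0.2692 0.08  ]] diam [0.036 0.035]
side big [228.68897638 215.01574803] [ 10   7  19  17 254] [[0.5994 0.3012 0.125 ]] diam [0.055 0.051]
side holder [ 11  10  46  37 969] [[352, 160], [361, 176], [327, 196], [316, 173]]
[[0.5649, -0.1237, 0.026], [0.5029, -0.1143, 0.026], [0.5103, 0.0147, 0.026], [0.5951, -0.0015, 0.026]]
H sat [ 37.  44. 134.]
```

```bash
python3 - <<'E'
import cv2
a=cv2.imread("pics/top0.png");b=cv2.imread("pics/side0.png")
cv2.imwrite("pics/t1.png",cv2.convertScaleAbs(cv2.resize(a[150:215,315:440],None,fx=6.4,fy=6.4,interpolation=cv2.INTER_CUBIC),alpha=1.4))
cv2.imwrite("pics/s1.png",cv2.convertScaleAbs(cv2.resize(b[140:220,285:405],None,fx=6.6,fy=6.6,interpolation=cv2.INTER_CUBIC),alpha=1.4))
E
```

```text
(no output)
```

View pics/t1.png

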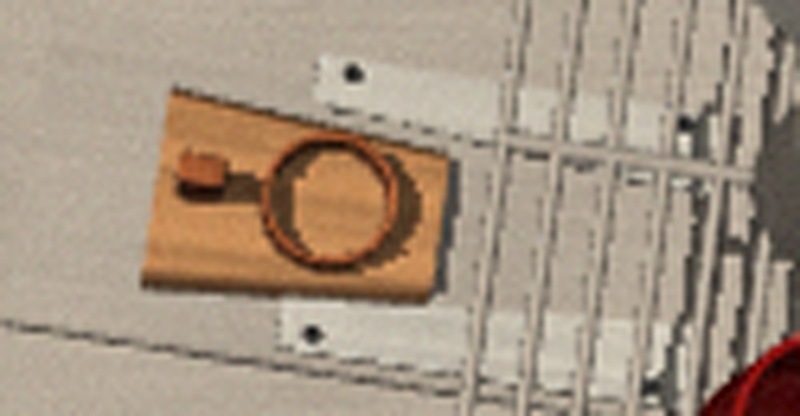

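View pics/s1.png

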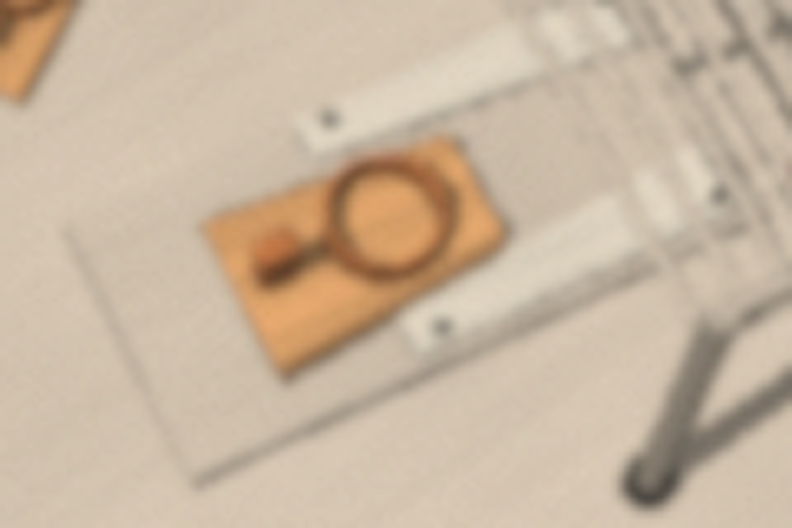

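```bash
python3 - <<'E'
from h import *
from scipy.spatial.transform import Rotation as R
T=load("top");S=load("side")
def crop(p,o,s): return np.array(p)/s+np.array(o)-0.5+0.5/s
t=lambda p,z: cast(crop(p,(315,150),6.4),*T[1:],z).round(4).tolist()
s=lambda p,z: cast(crop(p,(285,140),6.6),*S[1:],z).round(4).tolist()
print("bed corners side",s([[68,228],[195,487]],.012))
print("bed near edge side",s([[195,487],[740,236]],.012))
print("bed near edge top",t([[3,322],[470,391]],.012))
print("rail ends side L,R",s([[300,135],[405,340]],.023), "top",t([[318,75],[282,330]],.023))
print("screws side ",s([[329,118],[442,326],[719,194]],.023),"top",t([[353,72],[312,333],[684,124],[654,388]],.023))
print("ring top (top,side)",t([[330,202]],.048),s([[393,218]],.048))
print("fin top",t([[200,166]],.068),s([[274,246]],.068))
print("rack front edge top z=.217",t([[527,0],[465,410]],.217))
print("tool R",R.from_rotvec([0.23092035,1.5587747,-0.23343423]).as_matrix().round(3).tolist())
E
```

```text
bed corners side [[0.6365, 0.0543, 0.012], [0.4901, 0.0789, 0.012]]
bed near edge side [[0.4901, 0.0789, 0.012], [0.4416, -0.215, 0.012]]
bed near edge top [[0.4952, 0.0749, 0.012], [0.4635, -0.1366, 0.012]]
rail ends side L,R [[0.6072, -0.0657, 0.023], [0.4899, -0.045, 0.023]] top [[0.6077, -0.0689, 0.023], [0.4897, -0.0512, 0.023]]
screws side  [[0.6064, -0.0828, 0.023], [0.4854, -0.0639, 0.023], [0.4626, -0.2161, 0.023]] top [[0.6091, -0.0848, 0.023], [0.4883, -0.0647, 0.023], [0.5846, -0.2348, 0.023], [0.4633, -0.2177, 0.023]]
ring top (top,side) [[0.5435, -0.0716, 0.048]] [[0.5372, -0.0708, 0.048]]
fin top [[0.5556, -0.0129, 0.068]] [[0.552, -0.011, 0.068]]
rack front edge top z=.217 [[0.591, -0.1374, 0.217], [0.4265, -0.1095, 0.217]]
tool R [[-0.001, 0.291, 0.957], [-0.002, 0.957, -0.291], [-1.0, -0.002, -0.0]]
```

>>> arm_command --plan '[{"jaw":1,"xyz":[0,0,0],"twist":0.18},{"jaw":1,"xyz":[0,0,0],"twist":0.18},{"jaw":1,"xyz":[0,0,0],"twist":0.18},{"jaw":1,"xyz":[0,0,0],"twist":0.18},{"jaw":1,"xyz":[0,0,0],"twist":0.18},{"jaw":1,"xyz":[0,0,0],"twist":0.18},{"jaw":1,"xyz":[0,0,0],"twist":0.18},{"jaw":1,"xyz":[0,0,0],"twist":0.176}]' --grip_force 40

```text
t: 1.1
tool_pos: [0.1675, 0.5497, 0.2308]
tcp_rot: [1.33, 1.125, -1.332]
wrist_force: [-0.5, 0.2, -0.4]
grip_width: 0.0854
```

```bash
cat > st.py <<'E'
from cell import r
import numpy as np,sys
from scipy.spatial.transform import Rotation as R
s=r.state(); M=R.from_rotvec(s["tcp_rot"]).as_matrix()
print("t",round(s["t"],2),"tcp",s["tool_pos"].round(4),"F",s["wrist_force"].round(2),"w",round(s["grip_width"],4),"q",s["joint_pos"].round(3))
print("yaw y deg",np.degrees(np.arctan2(M[1,1],M[0,1])).round(2),"x",M[:,0].round(3))
if len(sys.argv)>1:
    d=np.array(list(map(float,sys.argv[1:4])))-s["tool_pos"]; print("tool shift",(M.T@d).round(4))
E
python3 st.py .4495 .268 .231
```

```text
t 1.1 tcp [0.1675 0.5497 0.2308] F [-0.5   0.19 -0.36] w 0.0854 q [1.135 0.314 0.045 1.304 0.    2.873]
yaw y deg -9.56 x [-0.    -0.001 -1.   ]
tool shift [-1.000e-04  3.249e-01  2.310e-01]
```

>>> arm_command --plan '[{"jaw":1,"xyz":[0,0.04,0.029],"twist":0},{"jaw":1,"xyz":[0,0.041,0.029],"twist":0},{"jaw":1,"xyz":[0,0.041,0.029],"twist":0},{"jaw":1,"xyz":[0,0.041,0.029],"twist":0},{"jaw":1,"xyz":[0,0.041,0.029],"twist":0},{"jaw":1,"xyz":[0,0.041,0.029],"twist":0},{"jaw":1,"xyz":[0,0.04,0.029],"twist":0},{"jaw":1,"xyz":[0,0.04,0.028],"twist":0}]'

```text
t: 2.1
tool_pos: [0.4522, 0.2685, 0.231]
tcp_rot: [1.327, 1.129, -1.327]
wrist_force: [1.2, -0.0, -0.6]
grip_width: 0.0853
```

```bash
python3 - <<'E'
from h import *
boxes={"top":dict(b1=(268,218,295,246),b2=(224,234,250,262)),"side":{}}
im,K,E=load("top"); hsv=cv2.cvtColor(im,cv2.COLOR_BGR2HSV)
m=((hsv[...,0]>105)&(hsv[...,0]<130)&(hsv[...,1]>150)).astype(np.uint8)
n,l,s,c=cv2.connectedComponentsWithStats(m)
for i in range(1,n):
    if s[i,4]>100: print(s[i],cast(c[i],K,E,.07).round(3))
E
python3 st.py .4495 .268 .024
python3 - <<'E'
from cell import r
import cv2,numpy as np
for n in("side","top"):
    f=r.grab_frame(n); cv2.imwrite(f"pics/{n}1.png",f["pixels"]); np.savez(f"{n}1.npz",**f)
E
```

```text
[271 224  18  17 228] [[0.395 0.172 0.07 ]]
[227 241  19  17 251] [[0.349 0.291 0.07 ]]
t 2.1 tcp [0.4522 0.2685 0.231 ] F [ 1.2  -0.01 -0.58] w 0.0853 q [ 0.383  0.218 -0.081  1.272  0.     2.115]
yaw y deg -9.23 x [-0.001 -0.    -1.   ]
tool shift [ 0.207  -0.0024  0.0009]
```

View pics/top1.png

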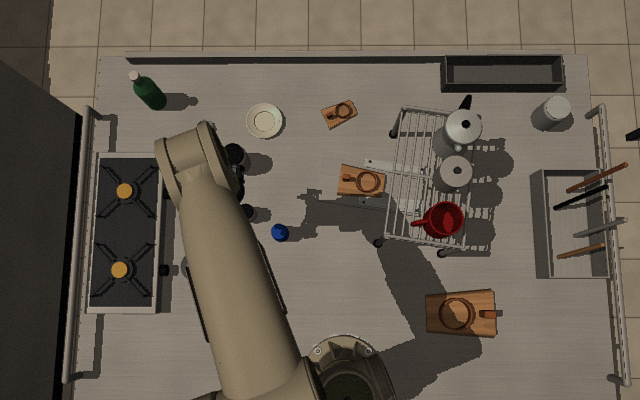

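View pics/side1.png

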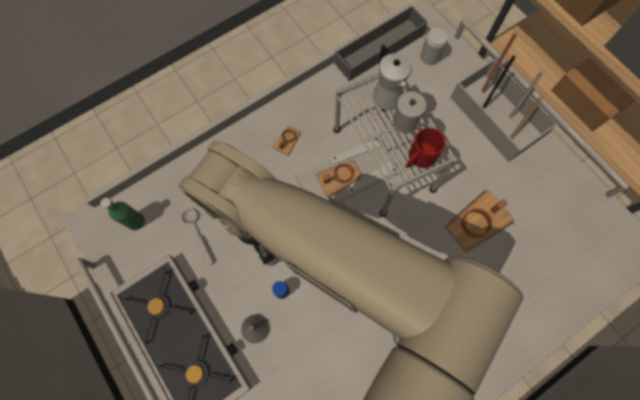

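```bash
python3 - <<'E'
import cv2
a=cv2.imread("pics/top1.png");b=cv2.imread("pics/side1.png")
cv2.imwrite("pics/t2.png",cv2.convertScaleAbs(cv2.resize(a[110:240,130:290],None,fx=4,fy=4,interpolation=cv2.INTER_CUBIC),alpha=1.4))
cv2.imwrite("pics/s2.png",cv2.convertScaleAbs(cv2.resize(b[130:270,170:330],None,fx=4,fy=4,interpolation=cv2.INTER_CUBIC),alpha=1.4))
E
```

```text
(no output)
```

View pics/t2.png

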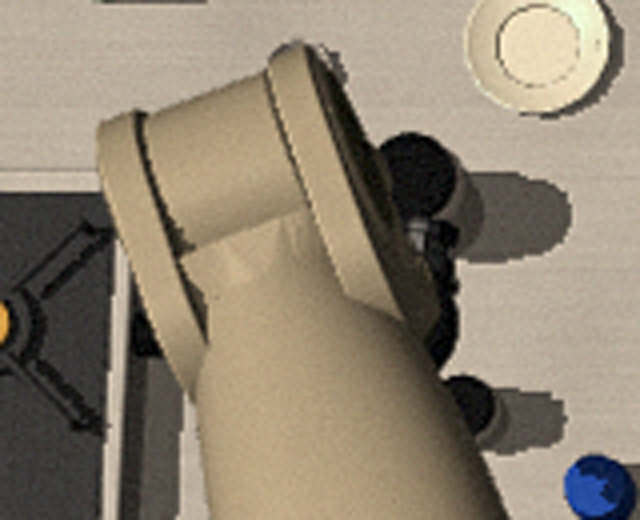

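View pics/s2.png

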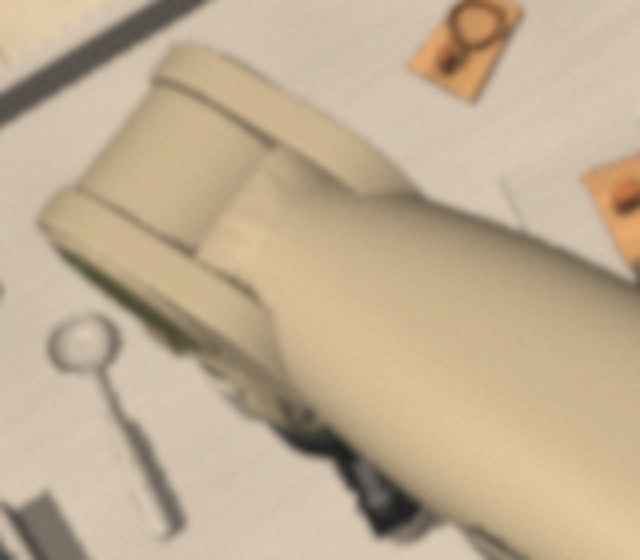

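```bash
python3 - <<'E'
from h import *
_,K1,E1=load("top");_,K2,E2=load("side")
def tri(a,b):
    P=[K@np.linalg.inv(E)[:3] for K,E in((K1,E1),(K2,E2))]
    X=cv2.triangulatePoints(P[0],P[1],np.array(a,float).T,np.array(b,float).T); return (X[:3]/X[3]).T
print(tri([[155,141],[205,120.5]],[[180,185],[217,140]]).round(3))
E
```

```text
[[0.484 0.326 0.672]
 [0.512 0.239 0.688]]
```

>>> arm_command --plan '[{"jaw":1,"xyz":[0.04,-0.002,0.001],"twist":0},{"jaw":1,"xyz":[0.04,0,0],"twist":0},{"jaw":1,"xyz":[0.04,0,0],"twist":0},{"jaw":1,"xyz":[0.035,0,0],"twist":0},{"jaw":1,"xyz":[0.025,0,0],"twist":0},{"jaw":1,"xyz":[0.017,0,0],"twist":0},{"jaw":1,"xyz":[0.01,0,0],"twist":0},{"jaw":1,"xyz":[0,0,0],"twist":0}]'

```text
t: 3.2
tool_pos: [0.4485, 0.2693, 0.0237]
tcp_rot: [1.325, 1.13, -1.328]
wrist_force: [0.3, -0.3, -0.3]
grip_width: 0.0857
```

```bash
python3 st.py .4495 .268 .024
python3 - <<'E'
from cell import r
import cv2,numpy as np
for n in("side","top"):
    f=r.grab_frame(n); b=f["pixels"]; np.savez(f"{n}2.npz",**f)
    c=b[160:260,180:300] if n=="top" else b[200:300,210:330]
    cv2.imwrite(f"pics/{n}2.png",cv2.convertScaleAbs(cv2.resize(c,None,fx=5,fy=5,interpolation=cv2.INTER_CUBIC),alpha=1.6))
E
```

```text
t 3.2 tcp [0.4485 0.2693 0.0237] F [ 0.31 -0.33 -0.34] w 0.0857 q [ 0.387  0.374 -0.414  0.784  0.     2.119]
yaw y deg -9.21 x [-0.001 -0.    -1.   ]
tool shift [-0.0003  0.0012  0.0011]
```

View pics/top2.png

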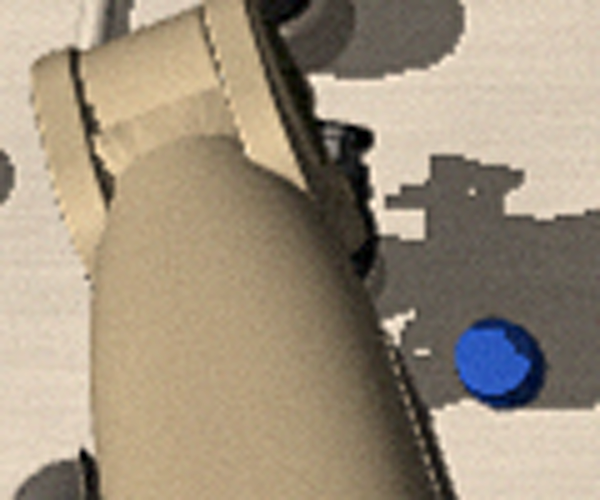

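View pics/side2.png

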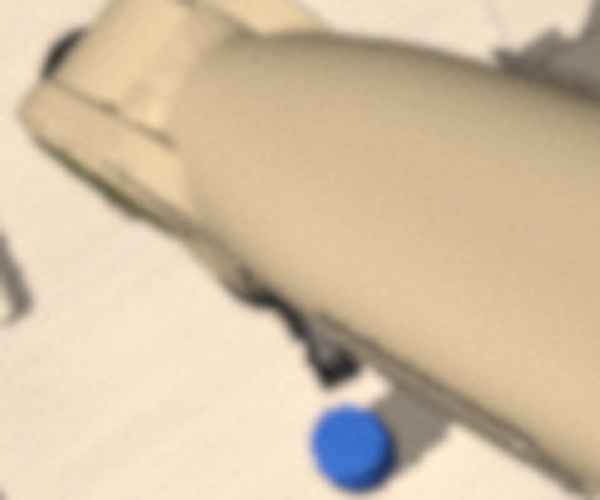

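The arm hides the jar, but the forces are calm, so nothing is touching. Closing now.

>>> arm_command --plan '[{"jaw":-1,"xyz":[0,0,0],"twist":0},{"jaw":-1,"xyz":[0,0,0],"twist":0},{"jaw":-1,"xyz":[0,0,0],"twist":0},{"jaw":-1,"xyz":[0,0,0],"twist":0},{"jaw":-1,"xyz":[0,0,0],"twist":0},{"jaw":-1,"xyz":[0,0,0],"twist":0}]' --grip_force 30

```text
t: 4.05
tool_pos: [0.45, 0.2695, 0.0252]
tcp_rot: [1.328, 1.128, -1.325]
wrist_force: [0.3, -0.8, 5.9]
grip_width: 0.0473
```

```bash
python3 st.py
```

```text
t 4.05 tcp [0.45   0.2695 0.0252] F [ 0.35 -0.75  5.89] w 0.0473 q [ 0.386  0.373 -0.413  0.784  0.     2.118]
yaw y deg -9.23 x [ 0.002  0.001 -1.   ]
```

The jaws stopped at 47 mm, which matches the 48 mm body, so it's the small jar. Lifting.

>>> arm_command --plan '[{"jaw":-1,"xyz":[-0.01,0,0],"twist":0},{"jaw":-1,"xyz":[-0.03,0,0],"twist":0},{"jaw":-1,"xyz":[-0.04,0,0],"twist":0},{"jaw":-1,"xyz":[-0.04,0,0],"twist":0},{"jaw":-1,"xyz":[-0.03,0,0],"twist":0},{"jaw":-1,"xyz":[0,0,0],"twist":0}]'

```text
t: 4.8
tool_pos: [0.4507, 0.2699, 0.177]
tcp_rot: [1.331, 1.127, -1.322]
wrist_force: [-0.0, 0.1, -1.6]
grip_width: 0.0467
```

```bash
python3 st.py .5415 -.0708 .175
```

```text
t 4.8 tcp [0.4507 0.2699 0.177 ] F [-0.04  0.1  -1.58] w 0.0467 q [ 0.387  0.236 -0.192  1.137  0.     2.118]
yaw y deg -9.22 x [ 0.005  0.002 -1.   ]
tool shift [0.0017 0.1442 0.3218]
```

>>> arm_command --plan '[{"jaw":-1,"xyz":[0,0.014,0.03],"twist":0},{"jaw":-1,"xyz":[0,0.02,0.045],"twist":0},{"jaw":-1,"xyz":[0,0.02,0.045],"twist":0},{"jaw":-1,"xyz":[0,0.02,0.045],"twist":0},{"jaw":-1,"xyz":[0,0.02,0.045],"twist":0},{"jaw":-1,"xyz":[0,0.02,0.045],"twist":0},{"jaw":-1,"xyz":[0,0.02,0.042],"twist":0},{"jaw":-1,"xyz":[0,0.01,0.024],"twist":0}]'

```text
t: 5.8
tool_pos: [0.5395, -0.0727, 0.1724]
tcp_rot: [1.328, 1.13, -1.33]
wrist_force: [-0.2, 0.3, -1.1]
grip_width: 0.0468
```

```bash
python3 st.py .5415 -.0708 .105
python3 - <<'E'
from cell import r
import cv2,numpy as np
for n in("side","top"):
    f=r.grab_frame(n); b=f["pixels"]; np.savez(f"{n}3.npz",**f)
    cv2.imwrite(f"pics/{n}3.png",cv2.convertScaleAbs(b,alpha=1.5))
E
```

```text
t 5.8 tcp [ 0.5395 -0.0727  0.1724] F [-0.22  0.27 -1.13] w 0.0468 q [-0.281  0.281 -0.145  1.148 -0.     1.452]
yaw y deg -9.35 x [-0.002  0.001 -1.   ]
tool shift [ 0.0674  0.0019 -0.0022]
```

View pics/top3.png

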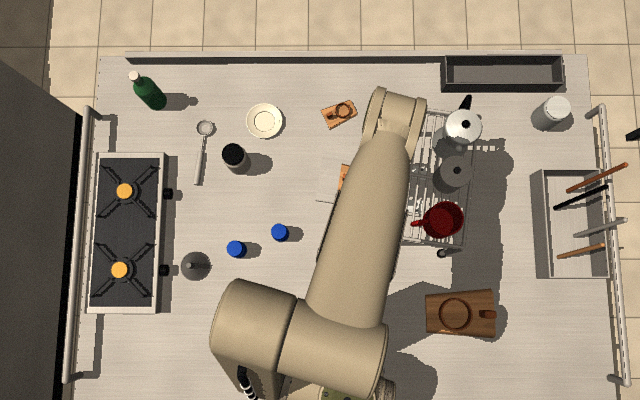

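View pics/side3.png

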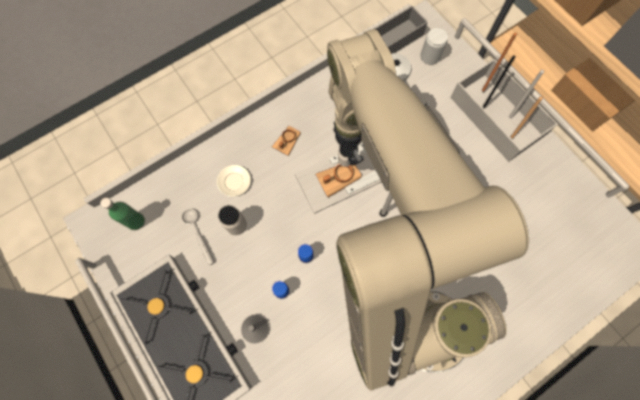

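Side view shows the gripper clearly from the left, with the holder at about (340,178) unobstructed and the jar below the fingers at about (349,152). I'll lower to just above the ring and look.

>>> arm_command --plan '[{"jaw":-1,"xyz":[0.03,0.002,-0.002],"twist":0},{"jaw":-1,"xyz":[0.03,0,0],"twist":0},{"jaw":-1,"xyz":[0.02,0,0],"twist":0},{"jaw":-1,"xyz":[0.005,0,0],"twist":0},{"jaw":-1,"xyz":[0,0,0],"twist":0}]'

```text
t: 6.52
tool_pos: [0.5417, -0.0683, 0.0889]
tcp_rot: [1.326, 1.13, -1.327]
wrist_force: [0.5, -1.0, -0.8]
grip_width: 0.0472
```

```bash
python3 st.py .5415 -.0708 .053
python3 - <<'E'
from cell import r
import cv2,numpy as np
for n in("side",):
    f=r.grab_frame(n); b=f["pixels"]; np.savez(f"{n}4.npz",**f)
    cv2.imwrite(f"pics/{n}4.png",cv2.convertScaleAbs(cv2.resize(b[110:220,285:405],None,fx=5,fy=5,interpolation=cv2.INTER_CUBIC),alpha=1.8))
E
```

```text
t 6.53 tcp [ 0.5417 -0.0683  0.0889] F [ 0.54 -1.04 -0.79] w 0.0472 q [-0.273  0.343 -0.274  0.955  0.     1.459]
yaw y deg -9.19 x [-0.001  0.001 -1.   ]
tool shift [0.0359 0.0002 0.0025]
```

View pics/side4.png

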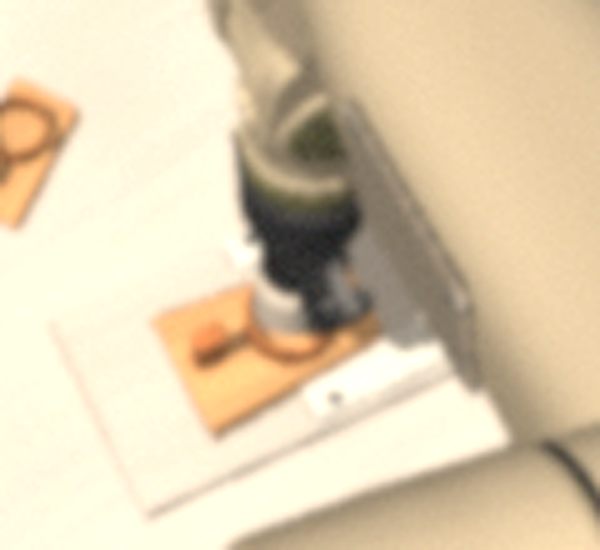

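```bash
python3 - <<'E'
from h import *
im,K,E=load("side",4)
x0,y0,f=315,150,12
v=cv2.convertScaleAbs(cv2.resize(im[y0:y0+45,x0:x0+60],None,fx=f,fy=f,interpolation=cv2.INTER_CUBIC),alpha=1.3)
a=np.linspace(0,2*np.pi,60)
def circ(c,r,z,col):
    p=proj(np.c_[c[0]+r*np.cos(a),c[1]+r*np.sin(a),0*a+z],K,E)
    for q in (p-[x0,y0]+.5)*f: cv2.circle(v,tuple(np.round(q).astype(int).tolist()),2,col,-1)
circ((.5417,-.0683),.024,.0642,(0,255,0)); circ((.5417,-.0683),.024,.114,(0,255,0))
circ((.5415,-.0708),.0305,.048,(0,0,255))
cv2.imwrite("pics/ov4.png",v)
E
```

```text
(no output)
```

View pics/ov4.png

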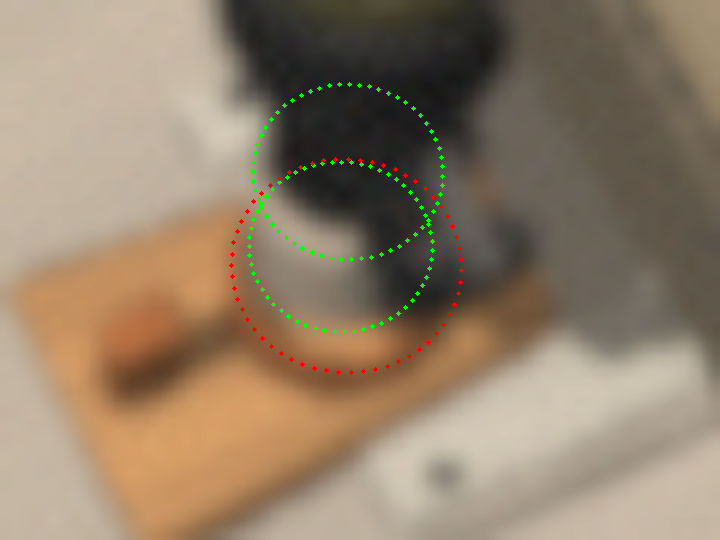

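The overlay matches: the jar's white flank lies on the predicted circle (about 250–430, 240) and the ring on its own, within about 1 mm. Lowering into the pocket.

>>> arm_command --plan '[{"jaw":-1,"xyz":[0,0,0.0025],"twist":0},{"jaw":-1,"xyz":[0.008,0,0],"twist":0},{"jaw":-1,"xyz":[0.008,0,0],"twist":0},{"jaw":-1,"xyz":[0.008,0,0],"twist":0},{"jaw":-1,"xyz":[0.005,0,0],"twist":0},{"jaw":-1,"xyz":[0.004,0,0],"twist":0},{"jaw":-1,"xyz":[0,0,0],"twist":0}]'

```text
t: 7.45
tool_pos: [0.5416, -0.0714, 0.0559]
tcp_rot: [1.327, 1.129, -1.327]
wrist_force: [-1.0, -0.8, -0.9]
grip_width: 0.047
```

```bash
python3 st.py .541 -.0712 .0512
python3 - <<'E'
from cell import r
import cv2,numpy as np
for n in("side",):
    f=r.grab_frame(n); b=f["pixels"]; np.savez(f"{n}5.npz",**f)
    cv2.imwrite(f"pics/{n}5.png",cv2.convertScaleAbs(cv2.resize(b[140:210,300:390],None,fx=8,fy=8,interpolation=cv2.INTER_CUBIC),alpha=1.3))
E
python3 st.py
```

```text
t 7.45 tcp [ 0.5416 -0.0714  0.0559] F [-1.02 -0.79 -0.92] w 0.047 q [-0.278  0.376 -0.318  0.878  0.     1.454]
yaw y deg -9.22 x [-0.001  0.    -1.   ]
tool shift [ 0.0047 -0.0007 -0.0001]
t 7.5 tcp [ 0.5418 -0.0714  0.0562] F [ 0.21 -0.02 -1.99] w 0.0468 q [-0.278  0.375 -0.317  0.878  0.     1.454]
yaw y deg -9.22 x [-0.  0. -1.]
```

View pics/side5.png

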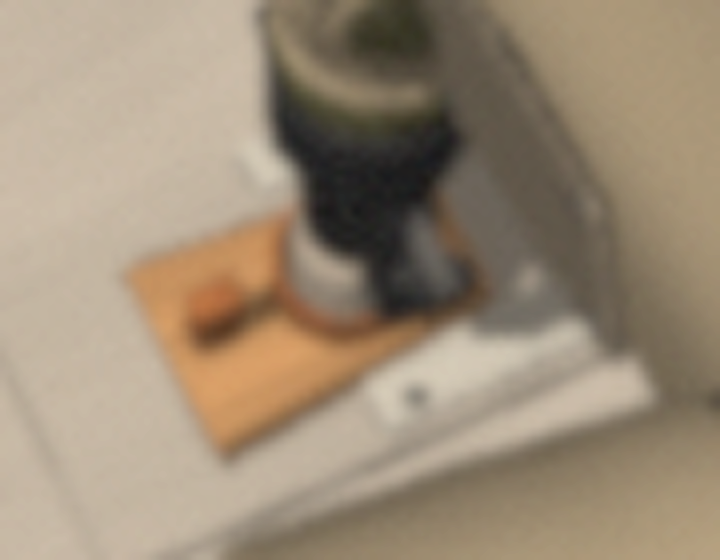

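The jar's foot is inside the ring (ring visible around it at about (290–390, 300)) with no contact force. A few mm more.

>>> arm_command --plan '[{"jaw":-1,"xyz":[0.002,0,0],"twist":0},{"jaw":-1,"xyz":[0.002,0,0],"twist":0},{"jaw":-1,"xyz":[0.001,0,0],"twist":0},{"jaw":-1,"xyz":[0,0,0],"twist":0}]'

```text
t: 8.0
tool_pos: [0.5419, -0.0715, 0.0513]
tcp_rot: [1.327, 1.129, -1.327]
wrist_force: [0.4, 0.4, -1.3]
grip_width: 0.0472
```

```bash
python3 st.py
```

```text
t 8.0 tcp [ 0.5419 -0.0715  0.0513] F [ 0.37  0.38 -1.31] w 0.0472 q [-0.278  0.38  -0.324  0.867  0.     1.454]
yaw y deg -9.22 x [ 0.  0. -1.]
```

>>> arm_command --plan '[{"jaw":-1,"xyz":[0.001,0,0],"twist":0},{"jaw":-1,"xyz":[0.001,0,0],"twist":0},{"jaw":-1,"xyz":[0,0,0],"twist":0}]'

```text
t: 8.38
tool_pos: [0.542, -0.0715, 0.0512]
tcp_rot: [1.327, 1.128, -1.326]
wrist_force: [-4.9, 0.6, 12.2]
grip_width: 0.0469
```

```bash
python3 st.py
```

```text
t 8.38 tcp [ 0.542  -0.0715  0.0512] F [-4.86  0.59 12.25] w 0.0469 q [-0.278  0.38  -0.325  0.865 -0.     1.454]
yaw y deg -9.22 x [ 0.001 -0.    -1.   ]
```

Floor contact (12 N) at exactly the expected height. I'll ease off 1 mm and release.

>>> arm_command --plan '[{"jaw":-1,"xyz":[-0.001,0,0],"twist":0},{"jaw":0.4,"xyz":[0,0,0],"twist":0},{"jaw":0.7,"xyz":[0,0,0],"twist":0},{"jaw":1,"xyz":[0,0,0],"twist":0},{"jaw":1,"xyz":[0,0,0],"twist":0},{"jaw":1,"xyz":[0,0,0],"twist":0},{"jaw":1,"xyz":[0,0,0],"twist":0}]'

```text
t: 9.25
tool_pos: [0.5418, -0.0714, 0.0502]
tcp_rot: [1.327, 1.129, -1.327]
wrist_force: [-0.2, 0.2, 0.2]
grip_width: 0.0857
```

```bash
python3 st.py
```

```text
t 9.25 tcp [ 0.5418 -0.0714  0.0502] F [-0.2   0.18  0.16] w 0.0857 q [-0.278  0.382 -0.325  0.865  0.     1.454]
yaw y deg -9.23 x [-0.  0. -1.]
```

Rise straight up clear of the jar, then back out along way −x to look.

>>> arm_command --plan '[{"jaw":1,"xyz":[-0.015,0,0],"twist":0},{"jaw":1,"xyz":[-0.03,0,0],"twist":0},{"jaw":1,"xyz":[-0.045,0,0],"twist":0},{"jaw":1,"xyz":[-0.045,0,-0.01],"twist":0},{"jaw":1,"xyz":[-0.02,0,-0.05],"twist":0},{"jaw":1,"xyz":[0,0,-0.055],"twist":0},{"jaw":1,"xyz":[0,0,-0.045],"twist":0},{"jaw":1,"xyz":[0,0,-0.02],"twist":0}]'

```text
t: 10.25
tool_pos: [0.5709, 0.1084, 0.2065]
tcp_rot: [1.326, 1.129, -1.324]
wrist_force: [0.0, -1.1, -0.4]
grip_width: 0.0851
```

```bash
python3 st.py
python3 - <<'E'
from cell import r
import cv2,numpy as np
for n in("side","top"):
    f=r.grab_frame(n); b=f["pixels"]; np.savez(f"{n}6.npz",**f)
    c=b[130:230,300:450] if n=="top" else b[120:220,280:430]
    cv2.imwrite(f"pics/{n}6.png",cv2.convertScaleAbs(cv2.resize(c,None,fx=5,fy=5,interpolation=cv2.INTER_CUBIC),alpha=1.5))
E
```

```text
t 10.25 tcp [0.5709 0.1084 0.2065] F [ 0.05 -1.14 -0.42] w 0.0851 q [0.05  0.332 0.011 1.249 0.    1.779]
yaw y deg -9.08 x [ 0.001  0.    -1.   ]
```

View pics/top6.png

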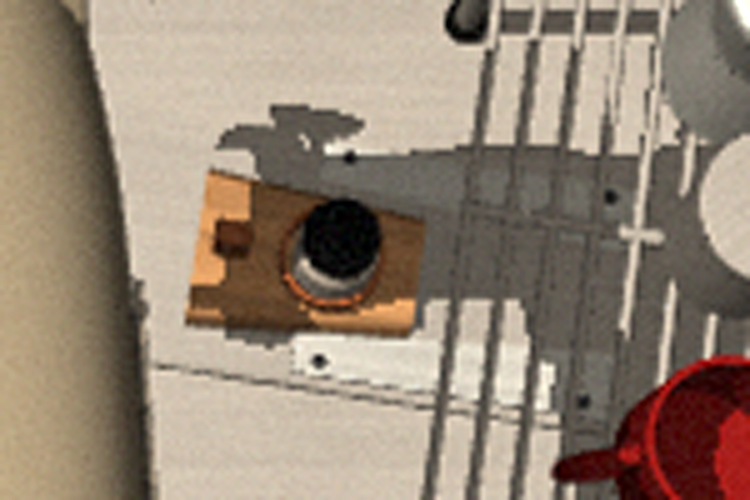

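View pics/side6.png

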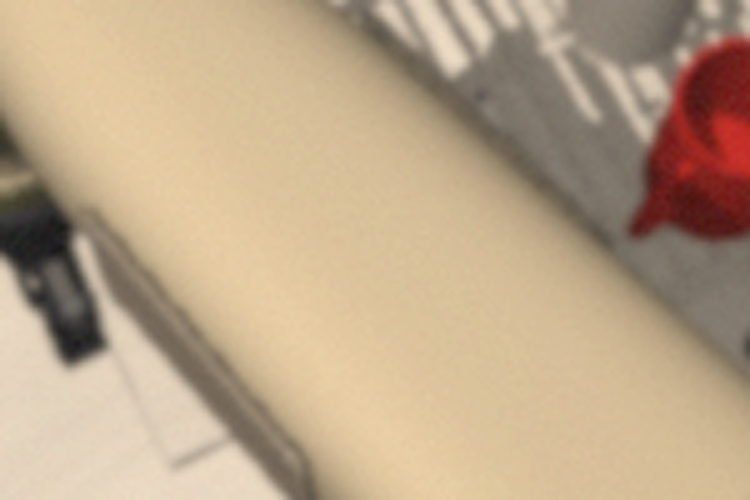

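The top view shows the jar upright in the ring, cap at crop (342,238), i.e. px (368,177). I'll compute its position and the holder's pose.

```bash
python3 - <<'E'
from h import *
im,K,E=load("top",6)
f=lambda p,z: cast(np.array(p)/5+[300,130]-.4,K,E,z)
print("cap",f([[342,238]],.106).round(4))
q=f([[208,170],[185,325],[425,218],[412,332]],.024)
t=q[:2].mean(0);n=q[2:].mean(0);print("tail",t.round(4),"nose",n.round(4),"len",np.linalg.norm(n-t).round(4),"ang",np.degrees(np.arctan2(-(n-t)[0],-(n-t)[1])).round(2))
d=(n-t)/np.linalg.norm(n-t); c=(t+n)/2; print("centre",c.round(4),"pocket",(c+.013*d).round(4),"fin",(c-.045*d).round(4),"finback",(c-.056*d).round(4))
print("finmeas top",f([[233,228]],.068).round(4))
o=np.array([.5275,-.171,0]); xw=np.array([-.1616,-.9869,0]); yw=np.array([.9869,-.1616,0])
print("holder in way",((c-o)@xw).round(4),((c-o)@yw).round(4))
E
```

```text
cap [[ 0.5427 -0.0722  0.106 ]]
tail [0.5547 0.0055 0.024 ] nose [ 0.5382 -0.123   0.024 ] len 0.1295 ang 7.29
centre [ 0.5464 -0.0588  0.024 ] pocket [ 0.5448 -0.0717  0.024 ] fin [ 0.5521 -0.0141  0.024 ] finback [ 0.5535 -0.0032  0.024 ]
finmeas top [[ 0.5565 -0.014   0.068 ]]
holder in way -0.1138 0.0005
```

Jar and pocket agree within about 2 mm, and the holder is at about −114 mm. The tool only turns about its own vertical axis, so I can't lean it. Instead I'll use the back of the open front finger on the fin's rear face. That keeps the gripper body about 15 mm behind the fin and clear of the tier. Turning the jaws along the way.

>>> arm_command --plan '[{"jaw":1,"xyz":[0,0,0],"twist":-0.18},{"jaw":1,"xyz":[0,0,0],"twist":-0.18},{"jaw":1,"xyz":[0,0,0],"twist":-0.18},{"jaw":1,"xyz":[0,0,0],"twist":-0.18},{"jaw":1,"xyz":[0,0,0],"twist":-0.18},{"jaw":1,"xyz":[0,0,0],"twist":-0.18},{"jaw":1,"xyz":[0,0,0],"twist":-0.18},{"jaw":1,"xyz":[0,0,0],"twist":-0.18}]' --grip_force 120

```text
t: 11.35
tool_pos: [0.5706, 0.1045, 0.2056]
tcp_rot: [0.225, 1.559, -0.226]
wrist_force: [0.9, 1.4, -0.5]
grip_width: 0.0854
```

>>> arm_command --plan '[{"jaw":1,"xyz":[0,0,0],"twist":-0.128},{"jaw":1,"xyz":[0,0,0],"twist":0}]'

```text
t: 11.6
tool_pos: [0.5707, 0.1047, 0.2056]
tcp_rot: [0.131, 1.567, -0.131]
wrist_force: [-0.2, 0.3, -0.6]
grip_width: 0.0854
```

```bash
python3 st.py .566 .073 .020
```

```text
t 11.6 tcp [0.5707 0.1047 0.2056] F [-0.21  0.29 -0.62] w 0.0854 q [ 0.043  0.331  0.009  1.248 -0.     0.21 ]
yaw y deg 80.43 x [ 0. -0. -1.]
tool shift [ 0.1856 -0.032   0.0007]
```

>>> arm_command --plan '[{"jaw":1,"xyz":[0.03,-0.01,0],"twist":0},{"jaw":1,"xyz":[0.045,0,0],"twist":0},{"jaw":1,"xyz":[0.045,0,0],"twist":0},{"jaw":1,"xyz":[0.035,0,0],"twist":0},{"jaw":1,"xyz":[0.02,0,0],"twist":0},{"jaw":1,"xyz":[0.01,0,0],"twist":0},{"jaw":1,"xyz":[0,0,0],"twist":0}]'

```text
t: 12.48
tool_pos: [0.5689, 0.0959, 0.0201]
tcp_rot: [0.13, 1.568, -0.13]
wrist_force: [0.1, -0.0, 1.0]
grip_width: 0.0857
```

```bash
python3 st.py .565 .068 .020
python3 - <<'E'
from cell import r
import cv2,numpy as np
for n in("side","top"):
    f=r.grab_frame(n); b=f["pixels"]; np.savez(f"{n}7.npz",**f)
    c=b[110:230,250:420]
    cv2.imwrite(f"pics/{n}7.png",cv2.convertScaleAbs(cv2.resize(c,None,fx=4.5,fy=4.5,interpolation=cv2.INTER_CUBIC),alpha=1.6))
E
```

```text
t 12.47 tcp [0.5689 0.0959 0.0201] F [ 0.09 -0.    0.97] w 0.0857 q [ 0.028  0.465 -0.278  0.829  0.     0.193]
yaw y deg 80.52 x [-0.001 -0.    -1.   ]
tool shift [ 0.0001 -0.0282  0.0008]
```

View pics/top7.png

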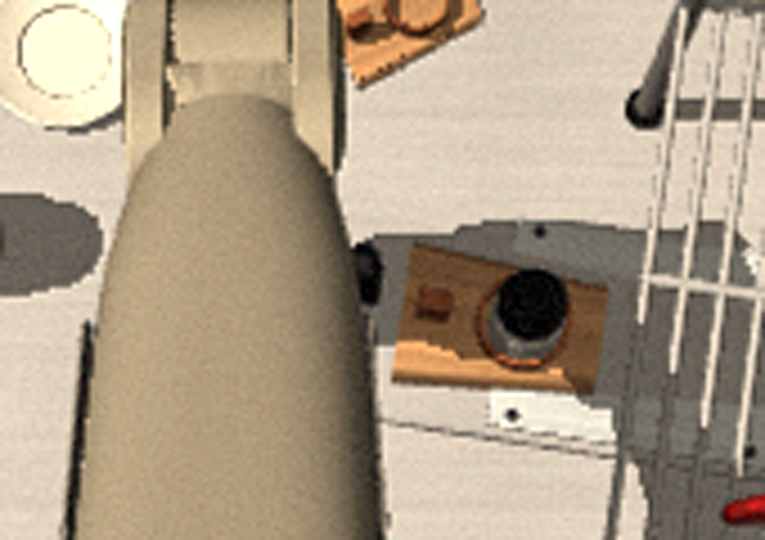

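View pics/side7.png

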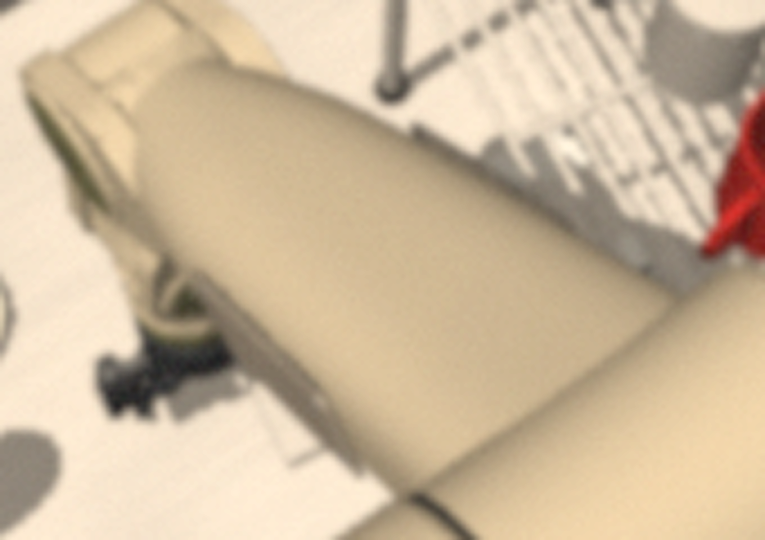

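```bash
python3 - <<'E'
from h import *
from cell import r
from scipy.spatial.transform import Rotation as R
im,K,E=load("side",7)
s=r.state(); M=R.from_rotvec(s["tcp_rot"]).as_matrix(); p=s["tool_pos"]
x0,y0,f=262,178,12
v=cv2.convertScaleAbs(cv2.resize(im[y0:y0+40,x0:x0+60],None,fx=f,fy=f,interpolation=cv2.INTER_CUBIC),alpha=2.2)
for yy in (.04,.057,.076):
  for zz in range(0,120,20):
    q=proj(p+M[:,1]*yy-M[:,0]*zz/1000,K,E)[0]
    u=tuple(np.round((q-[x0,y0]+.5)*f).astype(int).tolist()); cv2.circle(v,u,3,(0,0,255) if zz else (0,255,0),-1)
    if yy>.07: cv2.putText(v,str(zz),u,0,.5,(255,0,0),1)
cv2.imwrite("pics/ov7.png",v)
E
```

```text
(no output)
```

View pics/ov7.png

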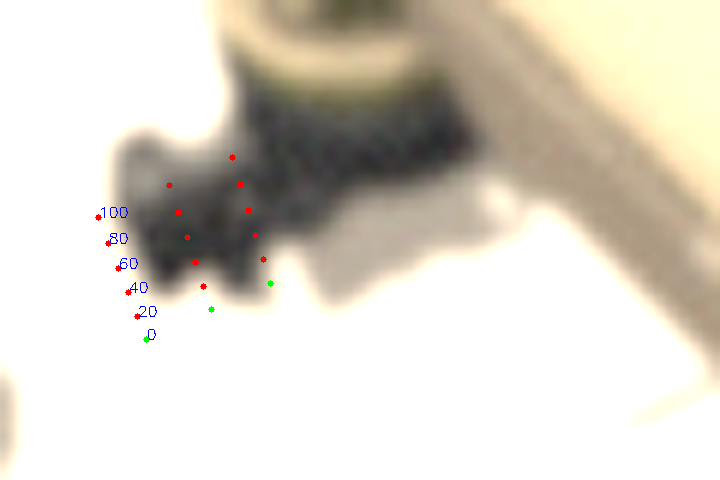

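```bash
python3 - <<'E'
from h import *
from cell import r
from scipy.spatial.transform import Rotation as R
out=[]
s=r.state(); M=R.from_rotvec(s["tcp_rot"]).as_matrix(); p=s["tool_pos"]
for n,x0,y0 in(("side",262,178),("top",310,150)):
  im,K,E=load(n,7); f=10
  v=cv2.resize(im[y0:y0+40,x0:x0+40],None,fx=f,fy=f,interpolation=cv2.INTER_CUBIC)
  sg=1 if n=="side" else -1
  for yy in (.057,.076):
   for zz in (13,40,70,100):
    q=proj(p+M[:,1]*yy*sg-M[:,0]*zz/1000-M[:,2]*.011,K,E)[0]
    u=tuple(np.round((q-[x0,y0]+.5)*f).astype(int).tolist()); cv2.circle(v,u,2,(0,0,255),-1)
    cv2.putText(v,str(zz),u,0,.35,(255,0,0),1)
  out.append(v)
cv2.imwrite("pics/ov7b.png",np.hstack(out))
E
```

```text
(no output)
```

View pics/ov7b.png

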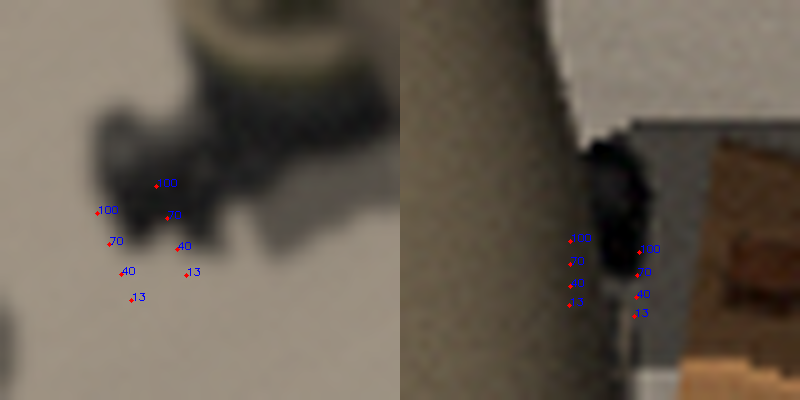

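```bash
python3 - <<'E'
from h import *
from scipy.spatial.transform import Rotation as R
im,K,E=load("side",5); p=np.array([.5418,-.0714,.056])
a=np.radians(-9.22); y=np.array([np.cos(a),np.sin(a),0]); z=np.array([np.sin(a),-np.cos(a),0])
for oy in(-.024,-.038):
  for oz in(-.011,.011):
    print(oy,oz,[((proj(p+y*oy+z*oz+[0,0,h],K,E)[0]-[300,140])*8).round().tolist() for h in(.004,.04,.07)])
x0,y0,f=330,155,16
cv2.imwrite("pics/s5z.png",cv2.convertScaleAbs(cv2.resize(im[y0:y0+35,x0:x0+45],None,fx=f,fy=f,interpolation=cv2.INTER_CUBIC),alpha=1.6))
im,K,E=load("side",6)
x0,y0,f=265,150,12
v=cv2.convertScaleAbs(cv2.resize(im[y0:y0+50,x0:x0+60],None,fx=f,fy=f,interpolation=cv2.INTER_CUBIC),alpha=1.4)
p=np.array([.5709,.1084,.2065])
for oy in(-.0425,-.057,-.078):
  for h in(0,13,40,70,100):
    u=((proj(p+y*oy+[0,0,h/1000],K,E)[0]-[x0,y0]+.5)*f).round().astype(int).tolist(); cv2.circle(v,u,2,(0,0,255),-1)
    cv2.putText(v,str(h),u,0,.4,(255,0,0),1)
cv2.imwrite("pics/s6z.png",v)
E
```

```text
-0.024 -0.011 [[351.0, 302.0], [355.0, 268.0], [358.0, 238.0]]
-0.024 0.011 [[401.0, 279.0], [406.0, 245.0], [410.0, 214.0]]
-0.038 -0.011 [[367.0, 332.0], [371.0, 299.0], [375.0, 269.0]]
-0.038 0.011 [[417.0, 309.0], [423.0, 275.0], [427.0, 245.0]]
```

View pics/s6z.png

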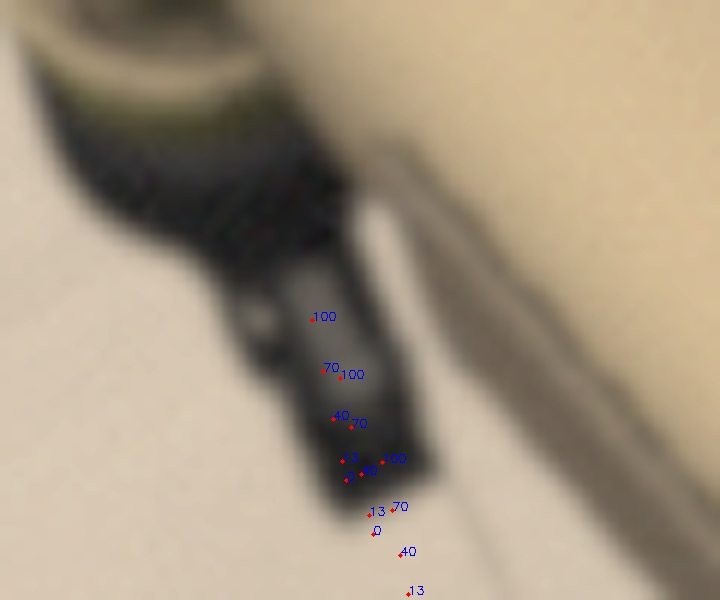

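View pics/s5z.png

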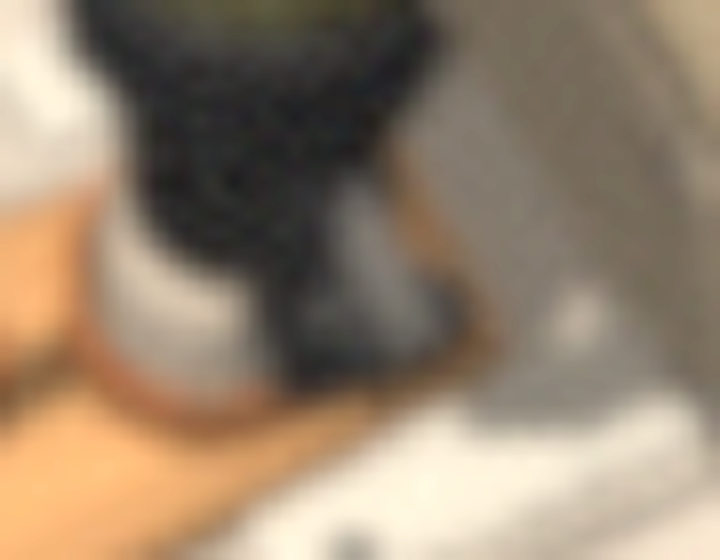

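The front finger's knuckle bulges to about 78 mm from the tool centre, but its lower edge is about 70–80 mm above the TCP. That puts it at z ≈ 0.09, over the fin's top at 0.068. The fingertip back at 57 mm will therefore meet the fin. Advancing to near contact.

>>> arm_command --plan '[{"jaw":1,"xyz":[0.002,-0.01,0.001],"twist":0},{"jaw":1,"xyz":[0,-0.01,0],"twist":0},{"jaw":1,"xyz":[0,-0.008,0],"twist":0},{"jaw":1,"xyz":[0,-0.005,0],"twist":0},{"jaw":1,"xyz":[0,0,0],"twist":0}]'

```text
t: 13.2
tool_pos: [0.5646, 0.0631, 0.0184]
tcp_rot: [0.129, 1.567, -0.129]
wrist_force: [-0.5, -0.1, -0.6]
grip_width: 0.0853
```

```bash
python3 st.py
python3 - <<'E'
from cell import r
import cv2,numpy as np
for n in("top",):
    f=r.grab_frame(n); b=f["pixels"]; np.savez(f"{n}8.npz",**f)
    c=b[140:220,300:420]
    cv2.imwrite(f"pics/{n}8.png",cv2.convertScaleAbs(cv2.resize(c,None,fx=6,fy=6,interpolation=cv2.INTER_CUBIC),alpha=1.8))
E
```

```text
t 13.2 tcp [0.5646 0.0631 0.0184] F [-0.54 -0.1  -0.6 ] w 0.0853 q [-0.03   0.452 -0.304  0.814  0.     0.135]
yaw y deg 80.56 x [ 0.  0. -1.]
```

View pics/top8.png

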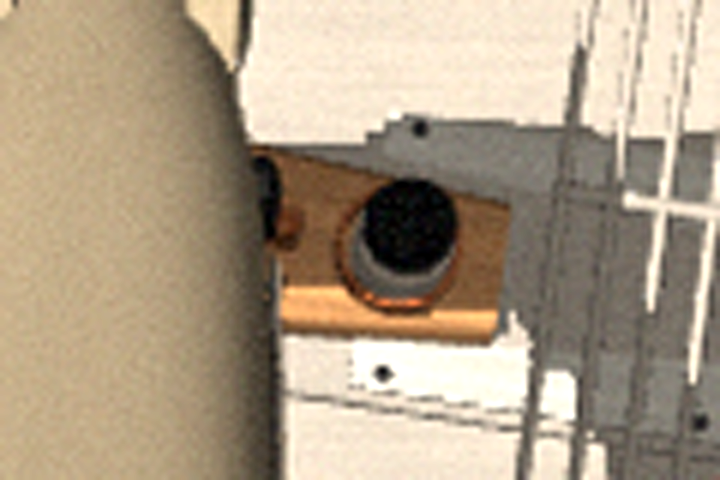

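The top view shows the holder still in place (cap at px (368,178)) with the knuckle reaching over the fin's rear edge. Pushing in small steps.

>>> arm_command --plan '[{"jaw":1,"xyz":[0,-0.004,0],"twist":0},{"jaw":1,"xyz":[0,-0.004,0],"twist":0},{"jaw":1,"xyz":[0,-0.004,0],"twist":0},{"jaw":1,"xyz":[0,-0.004,0],"twist":0},{"jaw":1,"xyz":[0,-0.004,0],"twist":0},{"jaw":1,"xyz":[0,-0.004,0],"twist":0}]'

```text
t: 14.0
tool_pos: [0.5607, 0.0398, 0.0183]
tcp_rot: [0.129, 1.567, -0.128]
wrist_force: [1.2, 2.1, -0.6]
grip_width: 0.0855
```

```bash
python3 st.py
cat > lk.py <<'E'
from h import *
from cell import r
import sys
k=sys.argv[1]
f=r.grab_frame("top"); im=f["pixels"];K=f["intrinsics"];E=f["extrinsics"]; np.savez(f"top{k}.npz",**f)
c=im[140:220,300:420]
cv2.imwrite(f"pics/top{k}.png",cv2.convertScaleAbs(cv2.resize(c,None,fx=6,fy=6,interpolation=cv2.INTER_CUBIC),alpha=1.8))
E
python3 lk.py 9
```

```text
t 14.0 tcp [0.5607 0.0398 0.0183] F [ 1.24  2.14 -0.58] w 0.0855 q [-0.072  0.442 -0.321  0.808  0.     0.092]
yaw y deg 80.62 x [-0.  0. -1.]
```

View pics/top9.png

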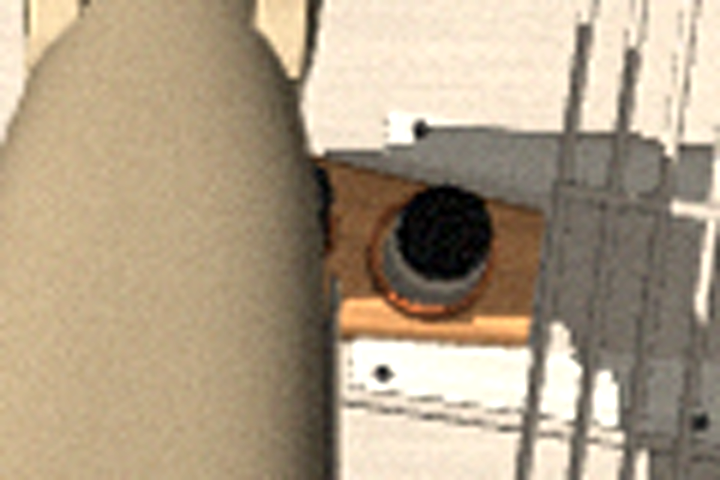

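The holder moved about 14 mm with 2 N of drag, the jar is steady, and the contact offset matches. Continuing.

>>> arm_command --plan '[{"jaw":1,"xyz":[0,-0.005,0],"twist":0},{"jaw":1,"xyz":[0,-0.006,0],"twist":0},{"jaw":1,"xyz":[0,-0.006,0],"twist":0},{"jaw":1,"xyz":[0,-0.006,0],"twist":0},{"jaw":1,"xyz":[0,-0.006,0],"twist":0},{"jaw":1,"xyz":[0,-0.006,0],"twist":0},{"jaw":1,"xyz":[0,-0.005,0],"twist":0},{"jaw":1,"xyz":[0,-0.004,0],"twist":0}]'

```text
t: 15.05
tool_pos: [0.5535, -0.0038, 0.0183]
tcp_rot: [0.129, 1.567, -0.129]
wrist_force: [0.2, 2.4, -1.0]
grip_width: 0.0852
```

```bash
python3 st.py; python3 lk.py 10
```

```text
t 15.05 tcp [ 0.5535 -0.0038  0.0183] F [ 0.23  2.41 -1.05] w 0.0852 q [-0.152  0.429 -0.343  0.799  0.     0.012]
yaw y deg 80.61 x [-0.  0. -1.]
```

View pics/top10.png

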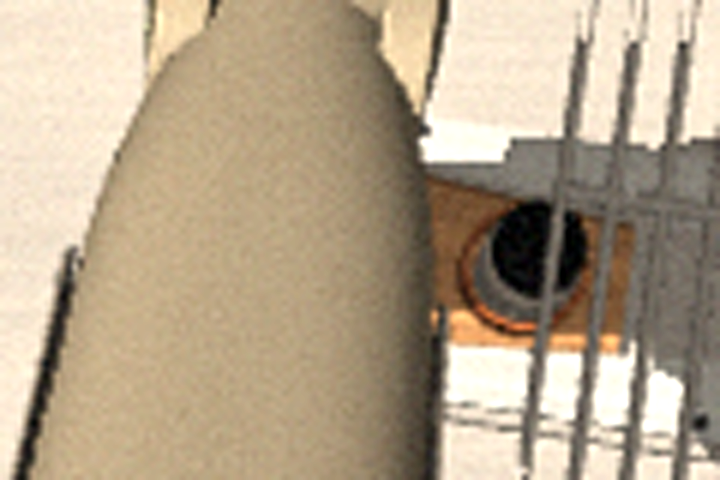

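>>> arm_command --plan '[{"jaw":1,"xyz":[0,-0.005,0],"twist":0},{"jaw":1,"xyz":[0,-0.006,0],"twist":0},{"jaw":1,"xyz":[0,-0.006,0],"twist":0},{"jaw":1,"xyz":[0,-0.006,0],"twist":0},{"jaw":1,"xyz":[0,-0.006,0],"twist":0},{"jaw":1,"xyz":[0,-0.005,0],"twist":0},{"jaw":1,"xyz":[0,-0.004,0],"twist":0},{"jaw":1,"xyz":[0,-0.002,0],"twist":0}]'

```text
t: 16.1
tool_pos: [0.5483, -0.043, 0.0188]
tcp_rot: [0.129, 1.564, -0.128]
wrist_force: [3.6, 4.3, 1.0]
grip_width: 0.0851
```

```bash
python3 st.py; python3 lk.py 11
```

```text
t 16.1 tcp [ 0.5483 -0.043   0.0188] F [3.57 4.27 1.01] w 0.0851 q [-0.225  0.421 -0.355  0.793  0.001 -0.062]
yaw y deg 80.64 x [ 0.003  0.001 -1.   ]
```

View pics/top11.png

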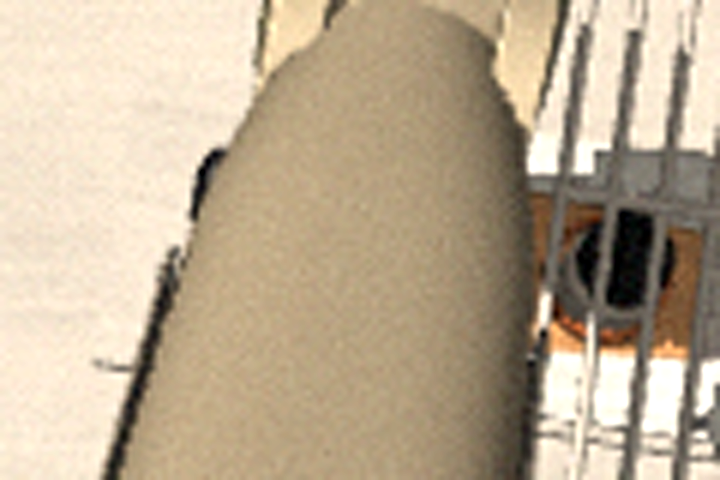

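>>> arm_command --plan '[{"jaw":1,"xyz":[0,-0.003,0.001],"twist":0},{"jaw":1,"xyz":[0,-0.003,0.001],"twist":0},{"jaw":1,"xyz":[0,-0.003,0],"twist":0},{"jaw":1,"xyz":[0,-0.002,0],"twist":0}]'

```text
t: 16.65
tool_pos: [0.5478, -0.0542, 0.0186]
tcp_rot: [0.129, 1.566, -0.128]
wrist_force: [3.4, 4.1, 0.6]
grip_width: 0.0856
```

```bash
python3 st.py
```

```text
t 16.65 tcp [ 0.5478 -0.0542  0.0186] F [3.43 4.09 0.58] w 0.0856 q [-0.245  0.423 -0.352  0.795  0.001 -0.081]
yaw y deg 80.63 x [ 0.001  0.    -1.   ]
```

>>> arm_command --plan '[{"jaw":1,"xyz":[0,-0.002,0.001],"twist":0},{"jaw":1,"xyz":[0,-0.002,0],"twist":0},{"jaw":1,"xyz":[0,-0.001,0],"twist":0}]'

```text
t: 17.02
tool_pos: [0.5479, -0.0586, 0.0184]
tcp_rot: [0.13, 1.566, -0.127]
wrist_force: [4.2, 8.7, 0.2]
grip_width: 0.0855
```

```bash
python3 st.py; python3 lk.py 12
python3 - <<'E'
from cell import r
import cv2
b=r.grab_frame("side")["pixels"]
cv2.imwrite("pics/side12.png",cv2.convertScaleAbs(cv2.resize(b[50:230,270:470],None,fx=3.3,fy=3.3,interpolation=cv2.INTER_CUBIC),alpha=1.6))
E
```

```text
t 17.02 tcp [ 0.5479 -0.0586  0.0184] F [4.18 8.66 0.16] w 0.0855 q [-0.253  0.424 -0.351  0.796  0.002 -0.09 ]
yaw y deg 80.65 x [ 0.001  0.002 -1.   ]
```

View pics/top12.png

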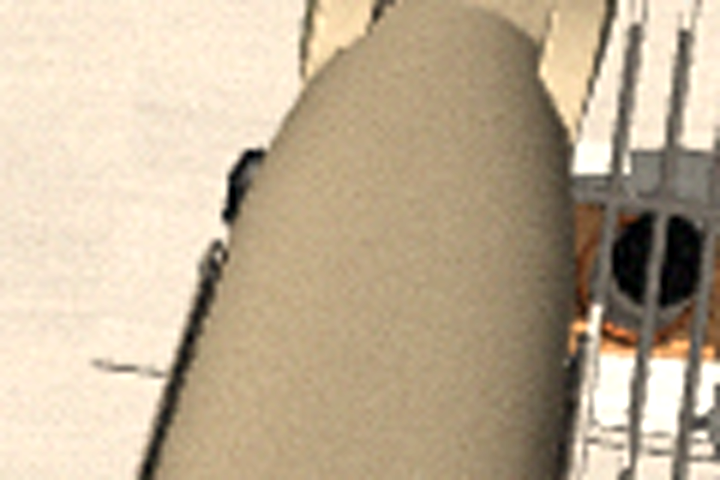

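View pics/side12.png

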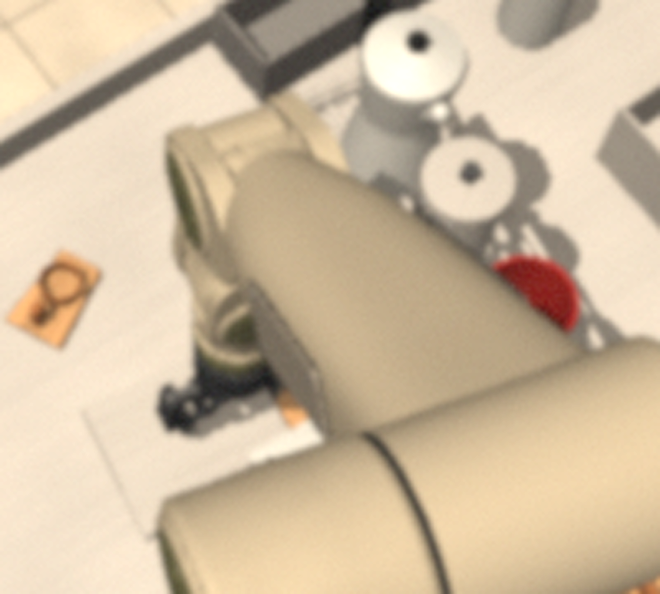

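Force along the way is rising to 8.7 N at a computed holder x ≈ −1 mm, so it is starting to wedge. The jar cap is steady at px (409,183). Pushing firmer in 1 mm steps.

>>> arm_command --plan '[{"jaw":1,"xyz":[0,-0.001,0],"twist":0},{"jaw":1,"xyz":[0,-0.001,0],"twist":0},{"jaw":1,"xyz":[0,0,0],"twist":0}]'

```text
t: 17.5
tool_pos: [0.5479, -0.0587, 0.0186]
tcp_rot: [0.131, 1.565, -0.123]
wrist_force: [5.7, 13.7, 1.6]
grip_width: 0.0856
```

```bash
python3 st.py
```

```text
t 17.5 tcp [ 0.5479 -0.0587  0.0186] F [ 5.7  13.65  1.59] w 0.0856 q [-0.255  0.423 -0.351  0.796  0.005 -0.094]
yaw y deg 80.74 x [ 0.002  0.005 -1.   ]
```

>>> arm_command --plan '[{"jaw":1,"xyz":[0,-0.0015,0],"twist":0},{"jaw":1,"xyz":[0,-0.0015,0],"twist":0},{"jaw":1,"xyz":[0,0,0],"twist":0},{"jaw":1,"xyz":[0,0,0],"twist":0}]'

```text
t: 18.0
tool_pos: [0.5477, -0.0586, 0.0189]
tcp_rot: [0.133, 1.565, -0.117]
wrist_force: [6.2, 24.0, 4.2]
grip_width: 0.0854
```

```bash
python3 st.py; python3 lk.py 13; python3 - <<'E'
from h import *
for k in(12,13):
    im,K,E=load("top",k); c=im[165:205,395:420]; m=(c.max(2)<40).astype(np.uint8)
    n,l,s,ce=cv2.connectedComponentsWithStats(m); i=1+np.argmax(s[1:,4]); print(k,ce[i]+[395,165],s[i])
E
```

```text
t 18.0 tcp [ 0.5477 -0.0586  0.0189] F [ 6.2  24.04  4.18] w 0.0854 q [-0.258  0.423 -0.351  0.796  0.011 -0.099]
yaw y deg 80.88 x [ 0.003  0.01  -1.   ]
12 [412.96629213 183.03370787] [15 11  8 16 89]
13 [412.95744681 183.20212766] [14 11  9 16 94]
```

View pics/top13.png

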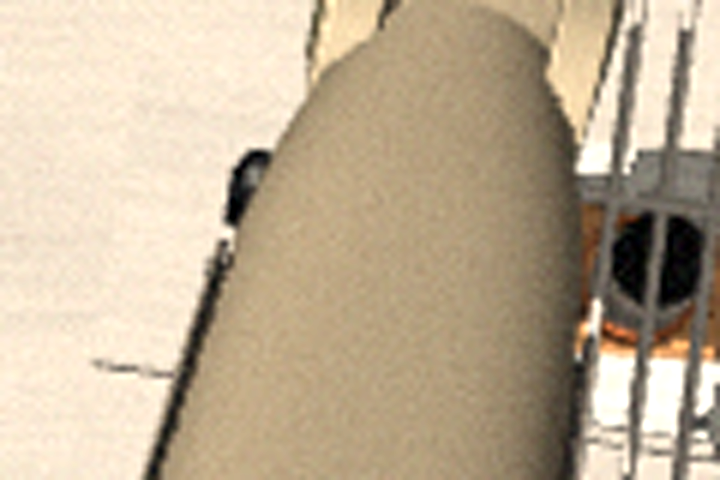

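The holder is stationary under 24 N, so it is stopped. I'll back off and measure whether it is home and square.

>>> arm_command --plan '[{"jaw":1,"xyz":[0,0.008,0],"twist":0},{"jaw":1,"xyz":[0,0.015,0],"twist":0},{"jaw":1,"xyz":[0,0.04,0],"twist":0},{"jaw":1,"xyz":[0,0.055,0],"twist":0},{"jaw":1,"xyz":[0,0.06,0],"twist":0},{"jaw":1,"xyz":[-0.02,0.06,0],"twist":0},{"jaw":1,"xyz":[-0.04,0.04,0],"twist":0},{"jaw":1,"xyz":[-0.04,0,0],"twist":0}]'

```text
t: 19.05
tool_pos: [0.5912, 0.2123, 0.1184]
tcp_rot: [0.125, 1.568, -0.127]
wrist_force: [0.4, -0.2, -0.6]
grip_width: 0.085
```

```bash
python3 st.py; python3 - <<'E'
from cell import r
import cv2,numpy as np
for n in("side","top"):
    f=r.grab_frame(n); b=f["pixels"]; np.savez(f"{n}14.npz",**f)
    c=b[140:230,350:470] if n=="top" else b[110:220,280:430]
    s=6 if n=="top" else 5
    cv2.imwrite(f"pics/{n}14.png",cv2.convertScaleAbs(cv2.resize(c,None,fx=s,fy=s,interpolation=cv2.INTER_CUBIC),alpha=1.5))
E
```

```text
t 19.05 tcp [0.5912 0.2123 0.1184] F [ 0.39 -0.25 -0.63] w 0.085 q [ 2.170e-01  4.680e-01 -5.000e-03  1.099e+00 -1.000e-03  3.770e-01]
yaw y deg 80.82 x [-0.001 -0.001 -1.   ]
```

View pics/top14.png

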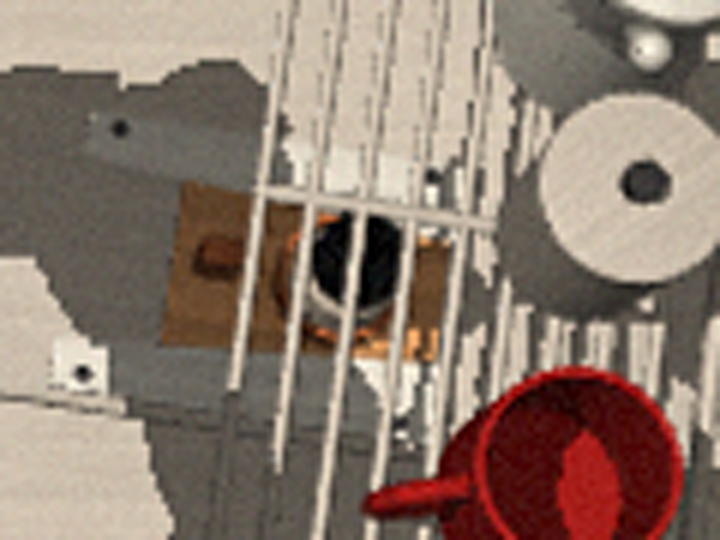

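View pics/side14.png

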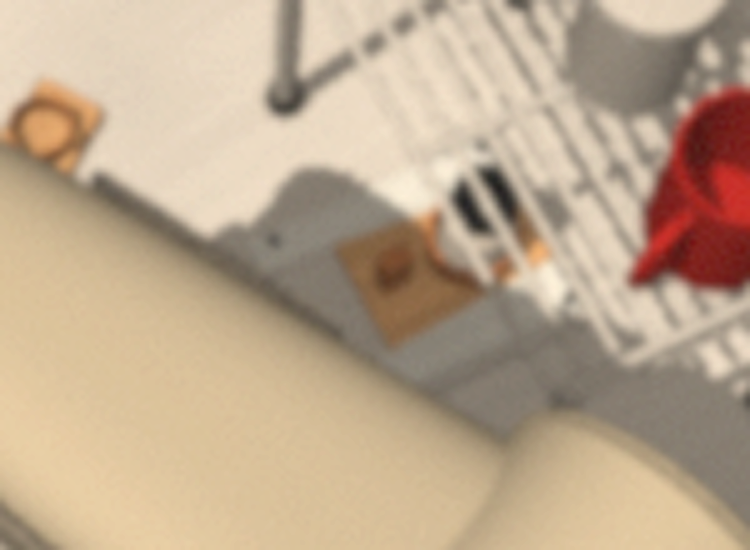

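```bash
python3 - <<'E'
from h import *
im,K,E=load("top",14)
f=lambda p,z: cast((np.array(p)+.5)/6+[350,140]-.5,K,E,z)
s=f([[120,128],[83,372],[432,178],[402,435]],.023)
print(s.round(4).tolist())
near=s[:2].mean(0);far=s[2:].mean(0);xw=(far-near)/np.linalg.norm(far-near);yw=np.array([-xw[1],xw[0],0])
o=(near+far)/2+.0235*xw; print("origin",o.round(4),"xw",xw.round(4),"spacing",np.linalg.norm(far-near).round(4))
q=f([[180,183],[160,345],[452,243],[438,360]],.024)
t=q[:2].mean(0);n=q[2:].mean(0);d=(n-t);print("len",np.linalg.norm(d).round(4),"tail width",np.linalg.norm(q[1]-q[0]).round(4))
w=lambda P:(round(float((P-o)@xw),4),round(float((P-o)@yw),4))
print("tail",w(t),"nose",w(n),"corners",[w(x) for x in q],"tail edge ang rel way",np.degrees(np.arctan2((q[0]-q[1])@xw,(q[0]-q[1])@yw)).round(2))
print("cap",w(f([[355,262]],.106)[0]),"fin",w(f([[215,255]],.068)[0]))
E
```

```text
[[0.6088, -0.0844, 0.023], [0.4884, -0.0649, 0.023], [0.5837, -0.2352, 0.023], [0.4579, -0.217, 0.023]]
origin [ 0.5305 -0.1735  0.023 ] xw [-0.1806 -0.9836  0.    ] spacing 0.154
len 0.1332 tail width 0.0805
tail (-0.0669, -0.0013) nose (0.0662, 0.0043) corners [(-0.0687, 0.0389), (-0.0651, -0.0415), (0.0652, 0.0332), (0.0672, -0.0247)] tail edge ang rel way -2.57
cap (0.0105, -0.0029) fin (-0.0497, -0.0028)
```

```bash
python3 - <<'E'
from h import *
im,K,E=load("top",14); hsv=cv2.cvtColor(im,cv2.COLOR_BGR2HSV)
x0,y0,x1,y1=370,165,430,205
m=((hsv[...,1]>80)&(hsv[...,0]<25)).astype(np.uint8); m[:,:x0]=0;m[:,x1:]=0;m[:y0]=0;m[y1:]=0
# tail edge: first wood px per row
rows=[];
for y in range(172,197):
    xs=np.flatnonzero(m[y]); 
    if len(xs): rows.append((xs[0]-.5,y))
rows=np.array(rows); print(rows[:,0].tolist())
lo=[];up=[]
for x in range(378,424):
    ys=np.flatnonzero(m[:,x])
    if len(ys): up.append((x,ys[0]-.5)); lo.append((x,ys[-1]+.5))
print("up",[p[1] for p in up]); print("lo",[p[1] for p in lo])
v=cv2.resize(m[160:210,365:435]*255,None,fx=8,fy=8,interpolation=cv2.INTER_NEAREST); cv2.imwrite("pics/m14.png",v)
E
```

```text
[379.5, 379.5, 379.5, 379.5, 379.5, 379.5, 378.5, 378.5, 378.5, 378.5, 378.5, 378.5, 378.5, 377.5, 377.5, 377.5, 377.5, 377.5, 377.5, 377.5, 376.5, 376.5, 376.5, 376.5, 376.5]
up [np.float64(184.5), np.float64(177.5), np.float64(170.5), np.float64(169.5), np.float64(169.5), np.float64(170.5), np.float64(170.5), np.float64(170.5), np.float64(170.5), np.float64(171.5), np.float64(171.5), np.float64(171.5), np.float64(171.5), np.float64(171.5), np.float64(188.5), np.float64(180.5), np.float64(173.5), np.float64(173.5), np.float64(173.5), np.float64(173.5), np.float64(173.5), np.float64(173.5), np.float64(192.5), np.float64(192.5), np.float64(176.5), np.float64(174.5), np.float64(175.5), np.float64(175.5), np.float64(175.5), np.float64(179.5), np.float64(197.5), np.float64(193.5), np.float64(193.5), np.float64(189.5), np.float64(192.5), np.float64(187.5), np.float64(177.5), np.float64(190.5), np.float64(194.5), np.float64(186.5), np.float64(178.5), np.float64(178.5), np.float64(179.5), np.float64(179.5), np.float64(179.5)]
lo [np.float64(197.5), np.float64(197.5), np.float64(197.5), np.float64(197.5), np.float64(197.5), np.float64(197.5), np.float64(197.5), np.float64(197.5), np.float64(197.5), np.float64(197.5), np.float64(197.5), np.float64(193.5), np.float64(186.5), np.float64(198.5), np.float64(198.5), np.float64(198.5), np.float64(198.5), np.float64(198.5), np.float64(198.5), np.float64(196.5), np.float64(190.5), np.float64(182.5), np.float64(198.5), np.float64(198.5), np.float64(198.5), np.float64(199.5), np.float64(198.5), np.float64(198.5), np.float64(196.5), np.float64(180.5), np.float64(199.5), np.float64(199.5), np.float64(199.5), np.float64(199.5), np.float64(199.5), np.float64(199.5), np.float64(199.5), np.float64(192.5), np.float64(199.5), np.float64(199.5), np.float64(199.5), np.float64(200.5), np.float64(199.5), np.float64(199.5), np.float64(192.5)]
```

Measurement: holder origin about 2 ± 2 mm short of the way's origin, axes within about 1°. That is near the limit, and I had pushed about 3.5 mm off the axis with some side force. I'll push once more, centred and a bit firmer.

```bash
python3 st.py .5535 -.0460 .0185
```

```text
t 19.15 tcp [0.5945 0.2109 0.1229] F [ 0.17 -0.32  0.65] w 0.0851 q [ 2.140e-01  4.620e-01 -2.000e-03  1.099e+00 -1.000e-03  3.770e-01]
yaw y deg 80.69 x [ 0.008  0.001 -1.   ]
tool shift [ 0.1039 -0.2604  0.0004]
```

>>> arm_command --plan '[{"jaw":1,"xyz":[0.035,-0.03,0],"twist":0},{"jaw":1,"xyz":[0.04,-0.05,0],"twist":0},{"jaw":1,"xyz":[0.025,-0.05,0],"twist":0},{"jaw":1,"xyz":[0.004,-0.05,0],"twist":0},{"jaw":1,"xyz":[0,-0.04,0],"twist":0},{"jaw":1,"xyz":[0,-0.025,0],"twist":0},{"jaw":1,"xyz":[0,-0.015,0],"twist":0},{"jaw":1,"xyz":[0,0,0],"twist":0}]'

```text
t: 20.15
tool_pos: [0.5492, -0.0466, 0.0147]
tcp_rot: [0.13, 1.568, -0.13]
wrist_force: [-0.2, -0.2, 0.4]
grip_width: 0.0854
```

```bash
python3 st.py .552 -.0585 .0185
```

```text
t 20.15 tcp [ 0.5492 -0.0466  0.0147] F [-0.18 -0.21  0.42] w 0.0854 q [-0.23   0.43  -0.353  0.789 -0.    -0.065]
yaw y deg 80.5 x [-0.001  0.    -1.   ]
tool shift [-0.0038 -0.0112  0.0048]
```

>>> arm_command --plan '[{"jaw":1,"xyz":[-0.004,-0.002,0.004],"twist":0},{"jaw":1,"xyz":[0,-0.004,0],"twist":0},{"jaw":1,"xyz":[0,-0.004,0],"twist":0},{"jaw":1,"xyz":[0,-0.002,0],"twist":0},{"jaw":1,"xyz":[0,0,0],"twist":0}]'

```text
t: 20.78
tool_pos: [0.5515, -0.0584, 0.0189]
tcp_rot: [0.129, 1.567, -0.129]
wrist_force: [0.0, 0.1, 0.4]
grip_width: 0.0852
```

```bash
python3 st.py
```

```text
t 20.77 tcp [ 0.5515 -0.0584  0.0189] F [0.02 0.15 0.4 ] w 0.0852 q [-0.25   0.43  -0.34   0.802  0.    -0.086]
yaw y deg 80.61 x [-0.  0. -1.]
```

>>> arm_command --plan '[{"jaw":1,"xyz":[0,-0.002,0],"twist":0},{"jaw":1,"xyz":[0,-0.002,0],"twist":0},{"jaw":1,"xyz":[0,-0.002,0],"twist":0},{"jaw":1,"xyz":[0,0,0],"twist":0}]'

```text
t: 21.28
tool_pos: [0.5512, -0.0592, 0.0195]
tcp_rot: [0.133, 1.566, -0.118]
wrist_force: [2.1, 19.3, 3.9]
grip_width: 0.0848
```

```bash
python3 st.py
```

```text
t 21.27 tcp [ 0.5512 -0.0592  0.0195] F [ 2.05 19.27  3.89] w 0.0848 q [-0.257  0.428 -0.34   0.803  0.01  -0.097]
yaw y deg 80.83 x [ 0.002  0.01  -1.   ]
```

It stopped at the same place, with less side force. Firming up to about 32 N.

>>> arm_command --plan '[{"jaw":1,"xyz":[0,-0.0015,0],"twist":0},{"jaw":1,"xyz":[0,-0.0015,0],"twist":0},{"jaw":1,"xyz":[0,0,0],"twist":0},{"jaw":1,"xyz":[0,0,0],"twist":0}]'

```text
t: 21.78
tool_pos: [0.5511, -0.0591, 0.0197]
tcp_rot: [0.135, 1.565, -0.112]
wrist_force: [4.0, 30.2, 7.1]
grip_width: 0.0857
```

```bash
python3 st.py
```

```text
t 21.77 tcp [ 0.5511 -0.0591  0.0197] F [ 4.03 30.24  7.07] w 0.0857 q [-0.26   0.428 -0.341  0.803  0.015 -0.103]
yaw y deg 80.98 x [ 0.003  0.015 -1.   ]
```

Solid at 30 N with no movement, so it's wedged. Backing off and moving well clear for a final check.

>>> arm_command --plan '[{"jaw":1,"xyz":[0,0.008,0],"twist":0},{"jaw":1,"xyz":[0,0.02,0],"twist":0},{"jaw":1,"xyz":[0,0.05,0],"twist":0},{"jaw":1,"xyz":[-0.01,0.055,0],"twist":0},{"jaw":1,"xyz":[-0.04,0.055,0],"twist":0},{"jaw":1,"xyz":[-0.055,0.02,0],"twist":0},{"jaw":1,"xyz":[-0.06,0,0],"twist":0},{"jaw":1,"xyz":[-0.04,0,0],"twist":0}]'

```text
t: 22.78
tool_pos: [0.5839, 0.1347, 0.2239]
tcp_rot: [0.128, 1.564, -0.128]
wrist_force: [0.9, 0.1, -0.3]
grip_width: 0.0851
```

```bash
python3 st.py .3 .45 .25
```

```text
t 22.77 tcp [0.5839 0.1347 0.2239] F [ 0.94  0.12 -0.34] w 0.0851 q [ 0.093  0.36   0.095  1.302 -0.     0.256]
yaw y deg 80.66 x [ 0.003  0.    -1.   ]
tool shift [-0.027   0.2651 -0.3313]
```

>>> arm_command --plan '[{"jaw":1,"xyz":[-0.005,0.03,-0.035],"twist":0},{"jaw":1,"xyz":[-0.005,0.034,-0.042],"twist":0},{"jaw":1,"xyz":[-0.005,0.034,-0.042],"twist":0},{"jaw":1,"xyz":[-0.005,0.034,-0.042],"twist":0},{"jaw":1,"xyz":[-0.005,0.034,-0.042],"twist":0},{"jaw":1,"xyz":[0,0.034,-0.042],"twist":0},{"jaw":1,"xyz":[0,0.034,-0.042],"twist":0},{"jaw":1,"xyz":[0,0.03,-0.04],"twist":0}]'

```text
t: 23.78
tool_pos: [0.3021, 0.4488, 0.2458]
tcp_rot: [0.129, 1.567, -0.128]
wrist_force: [1.3, 0.7, 0.1]
grip_width: 0.0851
```

```bash
python3 st.py; python3 - <<'E'
from cell import r
import cv2,numpy as np
for n in("side","top"):
    f=r.grab_frame(n); b=f["pixels"]; np.savez(f"{n}15.npz",**f)
    cv2.imwrite(f"pics/{n}15full.png",b)
    c=b[140:230,350:470] if n=="top" else b[120:220,300:420]
    cv2.imwrite(f"pics/{n}15.png",cv2.convertScaleAbs(cv2.resize(c,None,fx=6,fy=6,interpolation=cv2.INTER_CUBIC),alpha=1.4))
E
```

```text
t 23.77 tcp [0.3021 0.4488 0.2458] F [1.26 0.65 0.11] w 0.0851 q [ 0.83   0.243 -0.013  1.314 -0.     0.994]
yaw y deg 80.61 x [ 0.  0. -1.]
```

View pics/top15.png

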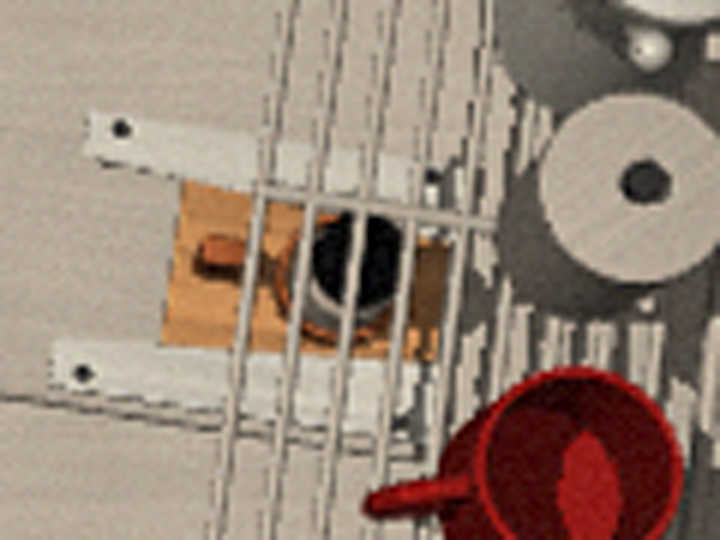

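View pics/side15.png

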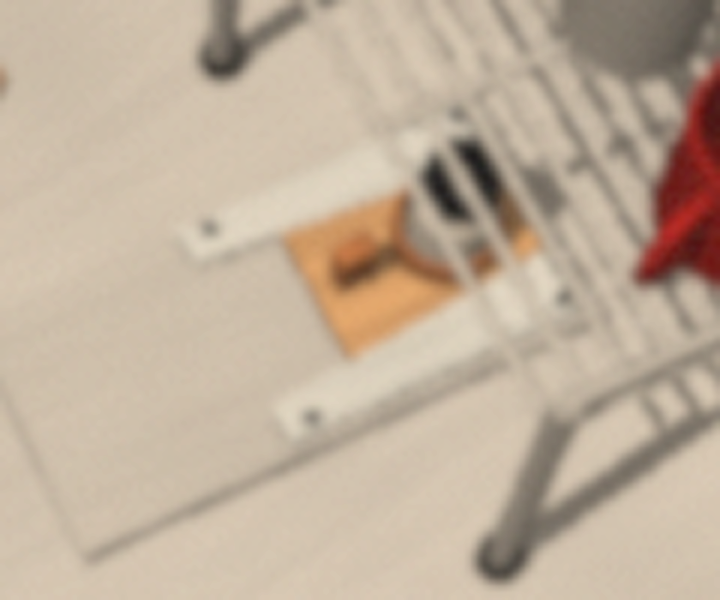

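View pics/side15full.png

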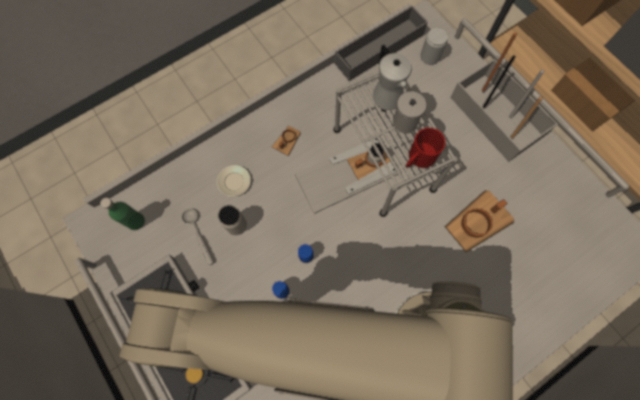

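The holder's flanks lie flush against both rails, and nothing else has moved in the full view. Last numbers:

```bash
python3 - <<'E'
from h import *
xw=np.array([-.1616,-.9869,0]);yw=np.array([.9869,-.1616,0])
for n,o,sc,tail,cap in(("top",(350,140),[[120,128],[83,372],[432,176],[402,428]],[[181,182],[162,346]],[[356,262]]),("side",(300,120),[[209,229],[312,416],[458,114],[565,297]],[[285,238],[350,357]],[[462,180]])):
    im,K,E=load(n,15); f=lambda p,z: cast((np.array(p)+.5)/6+np.array(o)-.5,K,E,z)
    s=f(sc,.023); c=s.mean(0)+.0235*xw; t=f(tail,.026); cp=f(cap,.106)[0]
    print(n,"spacing",np.linalg.norm(s[:2].mean(0)-s[2:].mean(0)).round(4),"dir",((s[2:].mean(0)-s[:2].mean(0))/.154).round(3),"org",c.round(4))
    w=lambda P:(((P-c)@xw).round(4),((P-c)@yw).round(4))
    print(" tail",w(t.mean(0)),"-> holder x",((t.mean(0)-c)@xw+.065).round(4)," cap",w(cp),"tail ang",np.degrees(np.arctan2((t[0]-t[1])@xw,(t[0]-t[1])@yw)).round(2))
a,b=cv2.imread("pics/top0.png"),load("top",15)[0]
d=cv2.absdiff(a,b).max(2)
for nm,(x,y) in dict(big=(235,156),spoon=(203,150),saucer=(264,120),moka=(463,125),tin=(456,170),mug=(441,220)).items():
    print(nm,(d[y-12:y+12,x-12:x+12]>60).mean().round(3))
E
```

```text
top spacing 0.1536 dir [-0.166 -0.984  0.   ] org [ 0.532  -0.1736  0.023 ]
 tail (np.float64(-0.0662), np.float64(-0.0018)) -> holder x -0.0012  cap (np.float64(0.011), np.float64(-0.0045)) tail ang -1.88
side spacing 0.1545 dir [-0.151 -0.992  0.   ] org [ 0.5301 -0.1727  0.023 ]
 tail (np.float64(-0.0672), np.float64(-0.0027)) -> holder x -0.0022  cap (np.float64(0.01), np.float64(-0.0047)) tail ang -0.18
big 0.0
spoon 0.0
saucer 0.0
moka 0.0
tin 0.0
mug 0.0
```

```bash
python3 st.py; python3 -c "
from cell import r
print(r.hand_in())"
```

```text
t 23.88 tcp [0.3002 0.4502 0.2457] F [-0.    0.52 -0.25] w 0.0854 q [ 8.340e-01  2.430e-01 -1.300e-02  1.314e+00  1.000e-03  9.920e-01]
yaw y deg 80.94 x [-0.001  0.001 -1.   ]
the job is handed in; nothing more can be done
None
```

The small jar is standing in the holder's pocket and the holder is wedged home under the tier. The job was handed in at about 24 s, and no verdict was reported.

**What I did:**
- I gripped the small black-capped jar (the jaws stopped at 47 mm), set it in the pocket with the holder still about 114 mm out, and let go.
- The tool only turns about its vertical axis, so I could not lean the hand to grip the fin. I pushed the fin's rear face with the back of the open front finger, jaws along the way.
- The holder slid with 2–5 N of drag and stopped. I pushed it to 24 N, then backed off and pushed again, better centred, to 30 N; it did not move.

**Last checks:**

| Check | Top view | Side view |
|---|---|---|
| Holder short of the way's origin | about 1 mm | about 2 mm |
| Holder offset across the way | about −2 mm | about −3 mm |
| Tail edge off square | 1.9° | 0.2° |

- **Close to the limits:** my readings are good to about 2 mm. The holder's offset along x, its offset across and the 1.9° angle are all within limits (−4 mm, 4 mm and 2.3°), but not by much. The two views disagree on the angle; the flanks lie flush on both rails in both pictures.
- **Jar:** upright, inside the ring, about 3 mm off the pocket centre at most.
- **Other things:** the big jar, spoon, saucer, moka pot, tin and mug show no change from the first picture. The arm hid the funnel in the last side view and I did not check it in the last top view, but I worked nowhere near it.
- **Robot:** clear and touching nothing.

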